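# Put away the titration glassware

## Robot

A 6-joint arm with a two-finger parallel gripper is mounted at the origin on the work surface. World frame = base frame: x ahead of the robot, y to its left, z up, the work surface at z = 0. Lengths are in m, angles in rad, forces in N, time in s.
With the tool pointing down it reaches from about 0.275 to 0.75 m from the base axis. Payload 10.2 kg.
Tool frame: the origin (TCP) lies between the finger pads; the fingertips stand 19 mm ahead of it and the grasp point (between the pads) is the TCP; z points along the fingers, x is the direction in which the jaws open and shut, and the axes are right-handed (so a half turn about z gives the same grasp; the last joint's range is limited). The gripper opens to 85 mm and grips with 20 to 120 N. Pads are 22 mm wide; open, the fingers measure 114 mm over their backs; the gripper's body (76 mm by 85 mm) begins 54 mm behind the grasp point. The pads swing forward as they close: fully open they stand 13 mm farther back than shut.
Start: joints at [0.918, 0.313, 1.498, -0, 1.331, -0.223], TCP at [0.219, 0.477, 0.25] pointing down, gripper open.
Joint ranges: [-2.94, 2.94], [-0.97, 2.17], [0.19, 2.56], [-1.23, 4.37], [0.02, 3.11], [-2.88, 2.88]. Speed limits (rad/s): [2.39, 2.39, 3.01, 3.14, 3.14, 3.14].

## Interface

Orientations are given as a unit quaternion [w, x, y, z].
In Python, from plant import * gives the robot as it stands.
- The arm moves only by the tool send_rows, never from a script. Its argument "targets" is a list of rows, each a list of 3 entries, a list of its own where there are three numbers: the shift along the tool's x, y, z in m, then the turn, a rotation vector about the tool's x, y, z in rad, then the closure, from -1 (fully open) to 1 (shut). In form: [[[x, y, z], [rx, ry, rz], gripper], ...]. A call has 1 to 8 rows; each row shifts and turns the pose as measured when the row begins, along the tool's axes as they then stand; what a row does not reach is not made up. A row lasts 1/8 s, in which the tool goes at most 62.5 mm and 10.7 degrees, less where a joint would pass 70% of its speed; a pose out of reach is approached as far as the arm can. A call is refused whole if a number of a shift passes 0.0625 or a number of a turn 0.188, either way. A call with a gripper value outside its range is refused whole. The fingers move at their own pace and stop on an object; "newtons" is the grip in N (left out, the last holds). Time passes only in rows, so rows that do not move let the fingers close. It gives the time, the measured TCP pose, the force and the opening at its end, in the units of the state.
- state(): the state, without advancing time (a new reading comes with each control period).
- grab_frame(name): name is "scene" or "top" or "wrist"; returns a dict with "img" (384x512x3 uint8, red, green, blue), "z_map" (384x512 float32, m along the optical axis (not along the pixel's ray), 0 where there is no reading), "fx", "fy", "cx", "cy" (pixels), "cam_to_world" (4x4, takes a point from camera to world coordinates). Camera axes: x right, y down, z forward; pixel columns grow to the right and rows downward; lengths in m; the calibration is good to about 2 mm. A picture is of the moment at which its call begins.
- sign_off(): hands the job in, once; it reports no verdict.
The state is a dict: "t": time; "joint_pos": joint angles; "joint_velocities": joint speeds; "joint_torque": joint torques, N m; "tcp_pos": TCP position; "orientation": TCP orientation; "ft_force": force on the tool from outside, world axes, zero at the start; "torque": the same for the moment, N m; "gripper_width": finger opening in m.
Only numpy, scipy, OpenCV 4.12 (cv2) and the standard library are available. Lean on these libraries where they do the work, as an engineer would, in place of code of your own. Each camera call takes 0.05 s, during which the arm holds its last target.

## Task

Tidy the titration bench: stand both conical flasks upright in the low white tray and both small amber bottles upright in the deeper steel box. Take the white tile out of its stand and lean it to dry on the ledge: lower short edge on the foot plate, leaning back against the board at a steep, stable angle (about 15 degrees from upright), roughly in the middle and square to the board. Handle it all gently: do not drop anything or knock anything over.

Things in the scene. Friction and masses are not known exactly. Their poses are not given: they have to be found in the camera images.
- flask_1: A conical flask, clear glass with three white rings, upright, empty: foot 64 mm across, tapering to a straight neck 22 mm across from 70 to 98 mm up; rim 27 mm across, top at 105 mm. About 80 g. Origin: centre of its underside; z up. The two flasks are alike and both go into the flask tray, in any order.
- flask_2: The other conical flask, clear glass with three white rings, upright, empty: foot 64 mm across, tapering to a straight neck 22 mm across from 70 to 98 mm up; rim 27 mm across, top at 105 mm. About 80 g. Origin: centre of its underside; z up. The two flasks are alike and both go into the flask tray, in any order.
- bottle_1: A small amber glass bottle with a paper label band, upright: body 46 mm across up to 58 mm, shoulder to 70 mm, fixed black round cap 28 mm across from 74 to 96 mm (top). About 110 g. Origin: centre of its underside; z up. The two bottles are alike and both go into the bottle box, in any order.
- bottle_2: The other small amber glass bottle with a paper label band, upright: body 46 mm across up to 58 mm, shoulder to 70 mm, fixed black round cap 28 mm across from 74 to 96 mm (top). About 110 g. Origin: centre of its underside; z up. The two bottles are alike and both go into the bottle box, in any order.
- tile: White ceramic titration tile, 8 mm thick (x), 70 mm wide (y), 120 mm tall (z), about 160 g. It starts standing on a short edge in the tile stand's slot, underside 6 mm above the bench, top at 126 mm. Origin: centre of its underside (the lower short edge); z runs up the tile.
- tile_stand: Grey plastic block fixed to the bench, 45 mm (x) by 90 mm (y) by 46 mm high, with one slot 11 mm wide along y, open at the top and both ends, slot floor 6 mm above the bench. The tile starts in it, parallel to it, and lifts straight out. Origin: centre of its underside; x is across the slot.
- flask_tray: Low white open plastic tray fixed to the bench, outside 92 mm (x) by 178 mm (y) by 24 mm high, walls and floor 4 mm, inside 84 by 170 mm: room for the two flasks side by side along y (for instance at y = -42 and +42 mm). Origin: centre of its underside; its floor is at z = 4 mm.
- bottle_box: Deeper open steel box fixed to the bench, outside 80 mm (x) by 142 mm (y) by 50 mm high, walls and floor 4 mm, inside 72 by 134 mm: room for the two bottles side by side along y (for instance at y = -33 and +33 mm). Origin: centre of its underside; its floor is at z = 4 mm.
- ledge: Fixed drying ledge: aluminium foot plate 90 mm (x) by 150 mm (y), 6 mm thick, with an upright plywood board 12 mm thick, 150 mm wide, top 72 mm above the bench. Origin: centre of the plate's underside; x points to the board (away from the robot), whose front face is at x = 30 mm. With its lower edge centred at x = 8 mm the tile leans on the board's top edge at 15 degrees.

How it is judged:
At the end, for the whole second after the job is handed in: Both flasks stand upright (0.08 rad) on the tray floor, both bottles on the box floor; the tile stands on the foot plate, centre within 45 mm of the ledge middle, square to the board within 0.22 rad, leaning back 0.09 to 0.44 rad; all released and at rest (x of flask_1 in the frame of flask_tray between -0.042 and 0.042 m and y of flask_1 in the frame of flask_tray between -0.085 and 0.085 m and z of flask_1 in the frame of flask_tray between 0.001 and 0.009 m and angle between each of flask_1, flask_2, bottle_1, bottle_2's own z axis and vertical below 0.08 rad and linear speed of each of flask_1, flask_2, bottle_1, bottle_2, tile below 0.02 m/s and x of flask_2 in the frame of flask_tray between -0.042 and 0.042 m and y of flask_2 in the frame of flask_tray between -0.085 and 0.085 m and z of flask_2 in the frame of flask_tray between 0.001 and 0.009 m and x of bottle_1 in the frame of bottle_box between -0.036 and 0.036 m and y of bottle_1 in the frame of bottle_box between -0.067 and 0.067 m and z of bottle_1 in the frame of bottle_box between 0.001 and 0.009 m and x of bottle_2 in the frame of bottle_box between -0.036 and 0.036 m and y of bottle_2 in the frame of bottle_box between -0.067 and 0.067 m and z of bottle_2 in the frame of bottle_box between 0.001 and 0.009 m and x of tile in the frame of ledge between -0.04 and 0.028 m and y of tile in the frame of ledge between -0.045 and 0.045 m and z of tile in the frame of ledge between 0.003 and 0.013 m and angle between tile's own z axis and vertical between 0.09 and 0.44 rad and angle between the y axis of tile and the y axis of ledge, either way round below 0.22 rad and angular speed of tile below 0.1 rad/s); the robot touches nothing.
It fails at once if a flask or bottle is tipped by more than about 40 degrees (angle between any of flask_1, flask_2, bottle_1, bottle_2's own z axis and vertical above 0.7 rad).
It fails at once if a flask, a bottle or the tile is dropped from more than about 30 mm or let topple (faster than 0.8 m/s with no finger on it) ((linear speed of flask_1 above 0.8 m/s and contact force between flask_1 and the fingers below 0.05 N) or (linear speed of flask_2 above 0.8 m/s and contact force between flask_2 and the fingers below 0.05 N) or (linear speed of bottle_1 above 0.8 m/s and contact force between bottle_1 and the fingers below 0.05 N) or (linear speed of bottle_2 above 0.8 m/s and contact force between bottle_2 and the fingers below 0.05 N) or (linear speed of tile above 0.8 m/s and contact force between tile and the fingers below 0.05 N)).
It also fails if it takes over 118 s, if anything falls off the work surface, if the arm or the gripper's body presses on something with over 40 N, if the wrist force passes 120 N, or if a joint passes its speed limit or range.

## Working session

There is one attempt and no reset: what is moved stays moved. The work goes in short steps, Python scripts to look and compute and a tool call to move; the robot and the scene stay as the last step left them, time stands still between calls to the robot, and variables do not carry over. Pictures are saved under pics/ and viewed, and the job is handed in when it is done.

Besides the shell and the picture viewer there is one more tool, called after "Call:" in YAML: its name, and indented under it one key for each argument. send_rows: Moves the arm, as the interface text tells. Its arguments: {"type":"object","properties":{"targets":{"type":"array"},"newtons":{"type":"number"}},"required":["targets"]}

```bash
mkdir -p pics; ls; python3 - <<'E'
from plant import *
import cv2,numpy as np
print(state())
for n in ["scene","top","wrist"]:
    f=grab_frame(n); cv2.imwrite(f"pics/{n}0.png",f["img"][:,:,::-1]); np.savez(f"pics/{n}0.npz",**f)
    print(n,f["fx"],f["fy"],f["cx"],f["cy"],np.round(f["cam_to_world"],3).tolist())
E
```

```text
pics
{'t': 0.0, 'joint_pos': array([ 9.17596488e-01,  3.13438524e-01,  1.49846231e+00,  3.09523930e-05,
        1.33094161e+00, -2.23415721e-01]), 'joint_velocities': array([ 0.00161077,  0.00189201, -0.00069549, -0.00061738,  0.00073688,
       -0.00012583]), 'joint_torque': array([ 4.46493232e-04, -4.12246513e+01, -2.59756690e+01, -8.01093421e-06,
        3.83306309e-03,  1.75899231e-05]), 'tcp_pos': array([0.21862425, 0.47706344, 0.24973142]), 'orientation': array([ 1.98431938e-04,  8.41629583e-01,  5.40054862e-01, -5.92743770e-04]), 'ft_force': array([ 0.25011357,  0.23757794, -0.21508012]), 'torque': array([ 0.00543626,  0.01802348, -0.04072937]), 'gripper_width': 0.08533778535123317}
scene 404.99919044981374 404.99919044981374 253.0538159685916 189.2713164037915 [[0.684, 0.631, -0.366, 0.911], [0.729, -0.595, 0.338, -0.356], [-0.004, -0.498, -0.867, 1.003], [0.0, 0.0, 0.0, 1.0]]
top 382.03860830313045 382.03860830313045 250.1689199301681 191.36189600804863 [[0.02, -0.983, 0.181, 0.307], [-0.999, -0.024, -0.021, 0.01], [0.025, -0.18, -0.983, 1.045], [0.0, 0.0, 0.0, 1.0]]
wrist 293.40951432756367 293.40951432756367 252.21664008556021 186.40042343088513 [[0.417, 0.87, 0.262, 0.152], [0.909, -0.399, -0.122, 0.508], [-0.002, 0.289, -0.957, 0.375], [0.0, 0.0, 0.0, 1.0]]
```

View pics/scene0.png

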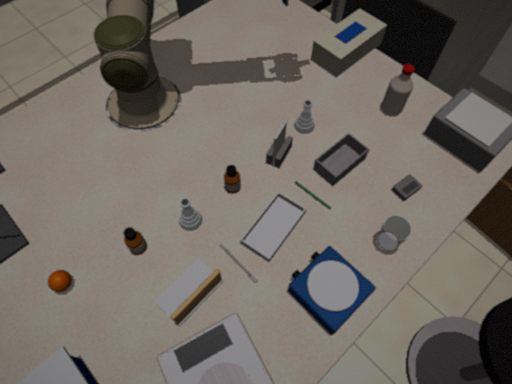

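View pics/top0.png

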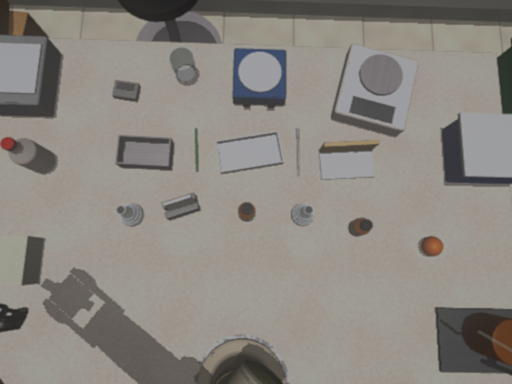

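View pics/wrist0.png

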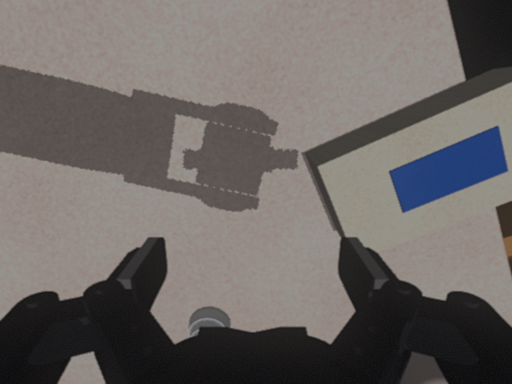

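The top view (columns grow to −y, rows to −x) shows:
- Flasks at about (130,213) and (303,214).
- Bottles at about (247,212) and (361,227).
- Stand with tile at about (181,206).
- Box at about (145,152).
- Tray at about (250,153).
- Ledge at about (348,160), with its board on the far side.

Next I'll measure positions using depth and colour.

```bash
cat > h.py <<'E'
import numpy as np,cv2
def load(n): return dict(np.load(n))
def cloud(f):
    z=f["z_map"]; v,u=np.mgrid[:z.shape[0],:z.shape[1]]
    P=np.stack([(u-f["cx"])/f["fx"]*z,(v-f["cy"])/f["fy"]*z,z],-1)
    T=f["cam_to_world"]; W=P@T[:3,:3].T+T[:3,3]; W[z==0]=np.nan
    return W
def ray(f,u,v,h):
    T=f["cam_to_world"]; d=T[:3,:3]@np.array([(u-f["cx"])/f["fx"],(v-f["cy"])/f["fy"],1]); o=T[:3,3]
    return o+d*(h-o[2])/d[2]
E
python3 - <<'E'
from h import *
for n in ["top","scene"]:
    f=load(f"pics/{n}0.npz"); W=cloud(f); H=W[...,2]
    tab=H[(abs(H)<0.02)]; print(n,"table",np.nanmedian(tab))
    m=((H>0.012)&(H<.2)&(W[...,0]>.25)&(W[...,0]<.75)&(abs(W[...,1])<.45)).astype(np.uint8)
    k,lab,st,c=cv2.connectedComponentsWithStats(m)
    for i in range(1,k):
        if st[i,4]<15: continue
        P=W[lab==i]; z=P[:,2].max(); t=P[P[:,2]>z-.006]
        r=cv2.minAreaRect(P[:,:2].astype(np.float32))
        print(np.round(c[i]),st[i,4],"top %.3f"%z,"topc",np.round(t[:,:2].mean(0),4),len(t),"rect",np.round(r[0],3),np.round(r[1],3),round(r[2],1))
im=cv2.imread("pics/top0.png"); cv2.imwrite("pics/topz.png",cv2.resize(im[100:250,100:400],None,fx=2.6,fy=2.6,interpolation=cv2.INTER_CUBIC))
im=cv2.imread("pics/scene0.png"); cv2.imwrite("pics/scz.png",cv2.resize(im[90:330,110:400],None,fx=2.5,fy=2.5,interpolation=cv2.INTER_CUBIC))
E
```

```text
top table -0.00023754775265261152
[246. 104.] 50 top 0.042 topc [0.7444 0.0053] 23 rect [0.744 0.004] [0.012 0.02 ] 0.8
[373. 115.] 1992 top 0.067 topc [ 0.7209 -0.3477] 413 rect [ 0.725 -0.341] [0.202 0.083] 78.8
[271. 105.] 42 top 0.041 topc [ 0.7434 -0.0649] 20 rect [ 0.744 -0.066] [0.02  0.012] 88.1
[251. 151.] 418 top 0.029 topc [ 0.6081 -0.0076] 176 rect [ 0.609 -0.007] [0.094 0.178] 10.9
[143. 151.] 780 top 0.055 topc [0.5962 0.2814] 195 rect [0.595 0.279] [0.143 0.081] 88.6
[349. 146.] 573 top 0.077 topc [ 0.624 -0.279] 160 rect [ 0.624 -0.278] [0.014 0.15 ] 3.8
[181. 206.] 634 top 0.131 topc [0.4518 0.1663] 54 rect [0.449 0.173] [0.046 0.09 ] 19.5
[130. 213.] 460 top 0.108 topc [0.4261 0.3083] 94 rect [0.425 0.303] [0.053 0.061] 68.8
[246. 211.] 273 top 0.099 topc [ 0.4382 -0.0023] 92 rect [ 0.437 -0.002] [0.045 0.045] 2.1
[303. 214.] 391 top 0.110 topc [ 0.437  -0.1547] 61 rect [ 0.436 -0.152] [0.059 0.052] 27.5
[361. 226.] 335 top 0.100 topc [ 0.4043 -0.3044] 76 rect [ 0.403 -0.301] [0.046 0.039] 8.0
scene table 0.0007948813468114935
[306. 118.] 404 top 0.111 topc [0.4305 
[... 256 characters left out ...]
 [ 0.4436 -0.0015] 62 rect [ 0.447 -0.005] [0.045 0.038] 53.2
[273. 225.] 512 top 0.031 topc [ 0.62   -0.0074] 138 rect [ 0.613 -0.005] [0.093 0.181] 11.1
[189. 215.] 489 top 0.110 topc [ 0.4423 -0.1555] 76 rect [ 0.45  -0.158] [0.061 0.045] 69.5
[135. 241.] 433 top 0.100 topc [ 0.4091 -0.3039] 81 rect [ 0.413 -0.304] [0.04  0.046] 1.9
[314. 255.] 23 top 0.042 topc [0.7473 0.0041] 13 rect [0.746 0.005] [0.019 0.007] 89.1
[196. 297.] 762 top 0.077 topc [ 0.6297 -0.2815] 269 rect [ 0.629 -0.278] [0.013 0.149] 4.5
[295. 273.] 24 top 0.042 topc [ 0.7463 -0.0648] 15 rect [ 0.746 -0.065] [0.006 0.02 ] 1.2
[195. 349.] 2333 top 0.068 topc [ 0.7245 -0.3523] 952 rect [ 0.731 -0.341] [0.2   0.074] 76.2
```

View pics/topz.png

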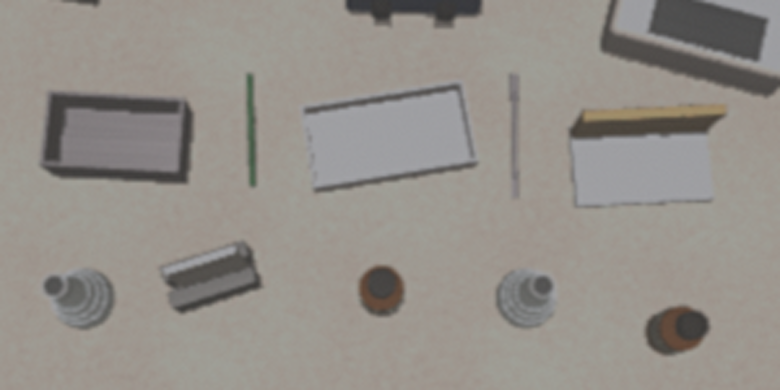

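View pics/scz.png

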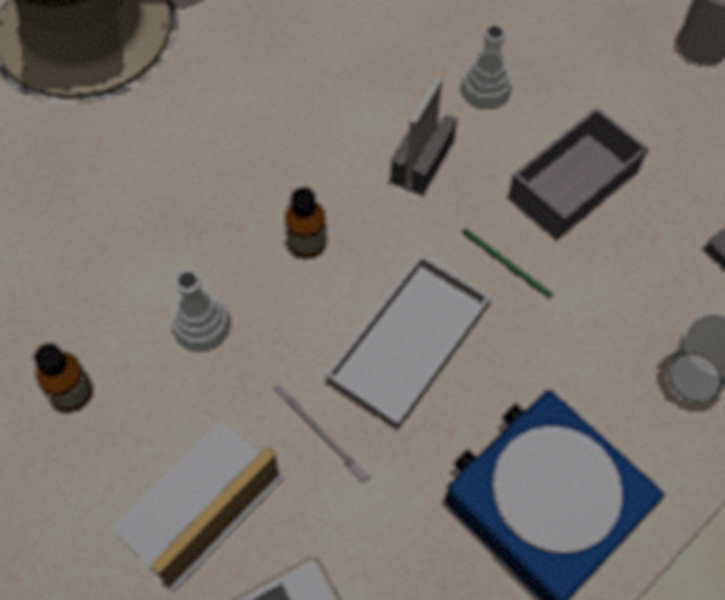

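Both views agree to about 5 mm, and the heights and sizes match those given. I'll use the mean of the two. Next is a planner that prints per-row deltas, with flask_A first.

```bash
cat > nav.py <<'E'
import sys,numpy as np
from plant import *
from scipy.spatial.transform import Rotation as R
# usage: nav.py x y z yawdeg [tiltdeg] [n]
a=[float(v) for v in sys.argv[1:]]
s=state(); p=s["tcp_pos"]; q=s["orientation"]; r=R.from_quat([q[1],q[2],q[3],q[0]])
tgt=np.array(a[:3]); yaw=a[3]; tilt=a[4] if len(a)>4 else 0
# tool: x along yaw, z down; tilt: the tool's back (-z) leans toward tool +x
rt=R.from_euler('z',yaw,degrees=True)*R.from_euler('y',tilt,degrees=True)*R.from_euler('x',180,degrees=True)
rv=(r.inv()*rt).as_rotvec(); d=tgt-p
n=int(a[5]) if len(a)>5 else int(max(1,np.ceil(abs(r.inv().apply(d)).max()/.055),np.ceil(np.linalg.norm(rv)/.17)))
print("t %.2f"%s["t"],"p",np.round(p,4),"yaw %.1f"%np.degrees(np.arctan2(*r.as_matrix()[:2,0][::-1])),"zax",np.round(r.as_matrix()[:,2],3),"F",np.round(s["ft_force"],1),"w %.4f"%s["gripper_width"])
print("n",n,"total shift tool",np.round(r.inv().apply(d),4),"rv",np.round(rv,3))
for k in range(n):
    rk=r*R.from_rotvec(rv*k/n); print(np.round(rk.inv().apply(d/n),4).tolist(),np.round(rv/n,3).tolist())
E
python3 nav.py .4285 .308 .2 11
```

```text
t 0.15 p [0.2187 0.4771 0.2499] yaw 65.4 zax [-0.001 -0.001 -1.   ] F [-0.6  0.1 -0.5] w 0.0856
n 6 total shift tool [-0.0663  0.2612  0.0499] rv [0.    0.001 0.949]
[-0.011, 0.0435, 0.0083] [0.0, 0.0, 0.158]
[-0.004, 0.0447, 0.0083] [0.0, 0.0, 0.158]
[0.003, 0.0448, 0.0083] [0.0, 0.0, 0.158]
[0.0101, 0.0438, 0.0083] [0.0, 0.0, 0.158]
[0.0168, 0.0416, 0.0083] [0.0, 0.0, 0.158]
[0.0232, 0.0385, 0.0083] [0.0, 0.0, 0.158]
```

Call:
send_rows:
  targets:
    - [[-0.011,0.0435,0.008],[0,0,0.158],-1]
    - [[-0.004,0.0447,0.008],[0,0,0.158],-1]
    - [[0.003,0.0448,0.008],[0,0,0.158],-1]
    - [[0.01,0.0438,0.008],[0,0,0.158],-1]
    - [[0.017,0.0416,0.008],[0,0,0.158],-1]
    - [[0.023,0.0385,0.008],[0,0,0.158],-1]
    - [[0,0,0],[0,0,0],-1]
  newtons: 30

```text
t: 1.02
tcp_pos: [0.432, 0.3003, 0.1988]
orientation: [0.001, 0.997, 0.082, -0.001]
ft_force: [-0.5, 0.6, -0.2]
gripper_width: 0.085
```

```bash
python3 nav.py .4285 .308 .2 11; python3 - <<'E'
from plant import *
import cv2,numpy as np
f=grab_frame("wrist"); cv2.imwrite("pics/w1.png",f["img"][:,:,::-1]); np.savez("pics/w1.npz",**f)
E
```

```text
t 1.02 p [0.432  0.3003 0.1988] yaw 9.4 zax [-0.003 -0.001 -1.   ] F [-0.5  0.6 -0.2] w 0.0850
n 1 total shift tool [-0.0022 -0.0081 -0.0012] rv [ 0.001  0.003 -0.029]
[-0.0022, -0.0081, -0.0012] [0.001, 0.003, -0.029]
```

View pics/w1.png

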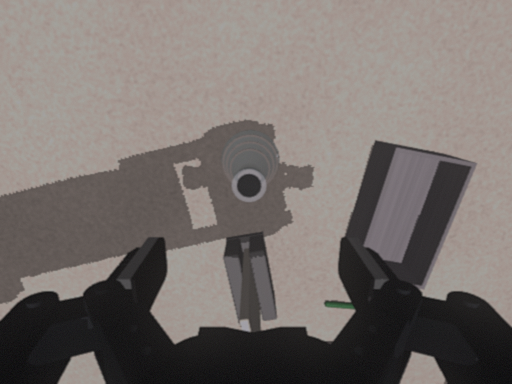

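The wrist view shows the flask rim centred at about (249,185). The stand with the tile is at about (250,275) and the box at about (415,215). I'll cast the rim ray onto z = 0.105.

```bash
python3 - <<'E'
from h import *
f=load("pics/w1.npz"); print(ray(f,249,185,.105)); W=cloud(f)
print(W[170:202:3,249].round(4))
for n,u,v in [("top",121,209)]:
    pass
E
python3 nav.py .4285 .308 .2 11
```

```text
[0.42768976 0.30815226 0.105     ]
[[0.4257 0.3206 0.1076]
 [0.4261 0.3182 0.1073]
 [0.4265 0.3155 0.106 ]
 [0.4269 0.3134 0.1067]
 [0.4273 0.3109 0.1063]
 [0.4276 0.3089 0.1075]
 [0.428  0.3066 0.1077]
 [0.4284 0.3039 0.1068]
 [0.4288 0.3012 0.106 ]
 [0.4292 0.299  0.1066]
 [0.4296 0.2963 0.106 ]]
t 1.07 p [0.4311 0.3014 0.1992] yaw 9.5 zax [-0.003 -0.001 -1.   ] F [-0.3  0.4 -0.6] w 0.0854
n 1 total shift tool [-0.0014 -0.007  -0.0008] rv [ 0.     0.003 -0.026]
[-0.0014, -0.007, -0.0008] [0.0, 0.003, -0.026]
```

The wrist ray gives (0.4277, 0.3082), within 1 mm of my estimate. Now I descend.

Call:
send_rows:
  targets:
    - [[-0.002,-0.007,0],[0,0.003,-0.026],-1]
    - [[0,0,0.04],[0,0,0],-1]
    - [[0,0,0.04],[0,0,0],-1]
    - [[0,0,0.015],[0,0,0],-1]
    - [[0,0,0],[0,0,0],-1]

```text
t: 1.7
tcp_pos: [0.4249, 0.3135, 0.1043]
orientation: [-0.001, 0.995, 0.104, 0.002]
ft_force: [-0.1, -0.5, 0.4]
gripper_width: 0.0852
```

```bash
python3 nav.py .428 .308 .089 11
```

```text
t 1.70 p [0.4249 0.3135 0.1043] yaw 11.9 zax [ 0.004  0.002 -1.   ] F [-0.1 -0.5  0.4] w 0.0852
n 1 total shift tool [0.0018 0.006  0.0153] rv [-0.001 -0.005  0.016]
[0.0018, 0.006, 0.0153] [-0.001, -0.005, 0.016]
```

Call:
send_rows:
  targets:
    - [[0.002,0.006,0.015],[0,-0.004,0.014],-1]
    - [[0,0,0],[0,0,0],-1]

```text
t: 1.95
tcp_pos: [0.4291, 0.3085, 0.0904]
orientation: [-0.001, 0.995, 0.097, 0.002]
ft_force: [-0.5, -0.9, 0.3]
gripper_width: 0.0857
```

```bash
python3 nav.py .428 .308 .089 11
```

```text
t 1.95 p [0.4291 0.3085 0.0904] yaw 11.1 zax [ 0.003  0.003 -1.   ] F [-0.5 -0.9  0.3] w 0.0857
n 1 total shift tool [-0.0012  0.0003  0.0014] rv [-0.002 -0.004  0.002]
[-0.0012, 0.0003, 0.0014] [-0.002, -0.004, 0.002]
```

Call:
send_rows:
  targets:
    - [[-0.001,0,0.001],[0,0,0],1]
    - [[0,0,0],[0,0,0],1]
    - [[0,0,0],[0,0,0],1]
    - [[0,0,0],[0,0,0],1]
    - [[0,0,0],[0,0,0],1]
  newtons: 30

```text
t: 2.58
tcp_pos: [0.4288, 0.3085, 0.0909]
orientation: [-0.002, 0.995, 0.097, 0.003]
ft_force: [0.0, -0.7, -0.7]
gripper_width: 0.0251
```

```bash
python3 nav.py .428 .308 .089 11
```

```text
t 2.58 p [0.4288 0.3085 0.0909] yaw 11.1 zax [ 0.006  0.004 -1.   ] F [ 0.  -0.7 -0.7] w 0.0251
n 1 total shift tool [-0.0009  0.0004  0.0019] rv [-0.003 -0.006  0.002]
[-0.0009, 0.0004, 0.0019] [-0.003, -0.006, 0.002]
```

Call:
send_rows:
  targets:
    - [[0,0,0],[0,0,0],1]
    - [[0,0,-0.005],[0,0,0],1]
    - [[0,0,-0.02],[0,0,0],1]
    - [[0,0,0],[0,0,0],1]

```text
t: 3.08
tcp_pos: [0.4286, 0.3084, 0.1166]
orientation: [-0.002, 0.995, 0.097, 0.003]
ft_force: [0.1, -0.5, -1.6]
gripper_width: 0.0254
```

```bash
python3 nav.py .602 .036 .24 11; python3 - <<'E'
from plant import *
import cv2,numpy as np
f=grab_frame("wrist"); cv2.imwrite("pics/w2.png",f["img"][:,:,::-1])
f=grab_frame("scene"); cv2.imwrite("pics/s2.png",cv2.resize(f["img"][60:200,200:400,::-1],None,fx=3.5,fy=3.5))
E
```

```text
t 3.08 p [0.4286 0.3084 0.1166] yaw 11.1 zax [ 0.005  0.004 -1.   ] F [ 0.1 -0.5 -1.6] w 0.0254
n 6 total shift tool [ 0.1184  0.3004 -0.1235] rv [-0.003 -0.006  0.002]
[0.0197, 0.0501, -0.0206] [-0.0, -0.001, 0.0]
[0.0197, 0.0501, -0.0206] [-0.0, -0.001, 0.0]
[0.0197, 0.0501, -0.0206] [-0.0, -0.001, 0.0]
[0.0197, 0.0501, -0.0206] [-0.0, -0.001, 0.0]
[0.0197, 0.0501, -0.0206] [-0.0, -0.001, 0.0]
[0.0197, 0.0501, -0.0206] [-0.0, -0.001, 0.0]
```

View pics/s2.png

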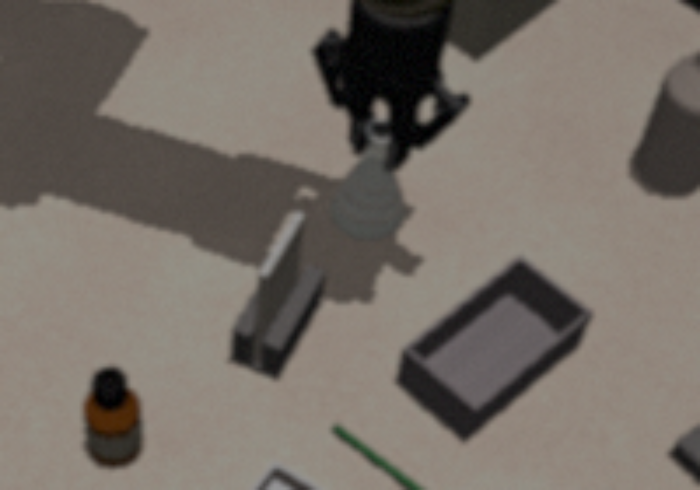

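The flask is held upright and has lifted, with about 0.8 N extra load on the wrist. I lift further, then travel to the tray.

Call:
send_rows:
  targets:
    - [[0,0,-0.04],[0,0,0],1]
    - [[0,0,-0.04],[0,0,0],1]
    - [[0,0,-0.03],[0,0,0],1]
    - [[0.012,0.03,0],[0,0,0],1]
    - [[0.02,0.05,0],[0,0,0],1]
    - [[0.02,0.05,0],[0,0,0],1]
    - [[0.02,0.05,0],[0,0,0],1]
    - [[0.02,0.05,0],[0,0,0],1]

```text
t: 4.18
tcp_pos: [0.5632, 0.0961, 0.2212]
orientation: [-0.0, 0.995, 0.1, -0.004]
ft_force: [0.4, 0.5, -0.8]
gripper_width: 0.0252
```

```bash
python3 nav.py .602 .036 .15 11
```

```text
t 4.17 p [0.5632 0.0961 0.2212] yaw 11.5 zax [-0.007  0.    -1.   ] F [ 0.4  0.5 -0.8] w 0.0252
n 2 total shift tool [0.0266 0.0667 0.0709] rv [-0.002  0.007  0.008]
[0.0133, 0.0334, 0.0355] [-0.001, 0.003, 0.004]
[0.0133, 0.0333, 0.0355] [-0.001, 0.003, 0.004]
```

Call:
send_rows:
  targets:
    - [[0.013,0.03,0.01],[0,0.003,0.004],1]
    - [[0.012,0.02,0.02],[0,0.003,0.004],1]
    - [[0,0,0.02],[0,0,0],1]
    - [[0,0,0],[0,0,0],1]
    - [[0,0,0],[0,0,0],1]

```text
t: 4.8
tcp_pos: [0.5989, 0.0465, 0.1654]
orientation: [-0.001, 0.996, 0.093, -0.003]
ft_force: [-0.5, -0.1, -0.6]
gripper_width: 0.0253
```

```bash
python3 nav.py .602 .036 .15 11;  python3 - <<'E'
from plant import *
import cv2,numpy as np
f=grab_frame("wrist"); cv2.imwrite("pics/w3.png",f["img"][:,:,::-1]); np.savez("pics/w3.npz",**f)
E
```

```text
t 4.80 p [0.5989 0.0465 0.1654] yaw 10.7 zax [-0.006  0.002 -1.   ] F [-0.5 -0.1 -0.6] w 0.0253
n 1 total shift tool [0.0012 0.0109 0.0154] rv [-0.003  0.006 -0.006]
[0.0012, 0.0109, 0.0154] [-0.003, 0.006, -0.006]
```

View pics/w3.png

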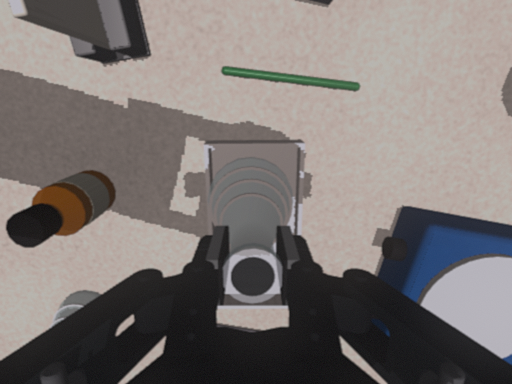

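The wrist view shows the held flask over the +y half of the tray. The tray's far corners are at (207,143) and (302,142) and its near edge is at about v=328. I'll check the tray pose from these.

```bash
python3 - <<'E'
from h import *
f=load("pics/w3.npz")
for u,v in [(207,143),(302,142),(222,325),(288,328)]: print(ray(f,u,v,.024).round(4))
a=np.radians(11);c=np.array([.611,-.006])
for sx,sy in [(-.046,.089),(.046,.089)]: print(c+[np.cos(a)*sx-np.sin(a)*sy,np.sin(a)*sx+np.cos(a)*sy])
E
python3 nav.py .602 .036 .12 11
```

```text
[0.5511 0.0725 0.024 ]
[0.6356 0.0894 0.024 ]
[ 0.5958 -0.1236  0.024 ]
[ 0.6682 -0.1136  0.024 ]
[0.54886315 0.07258761]
[0.63917285 0.09014203]
t 4.85 p [0.5988 0.0466 0.1654] yaw 10.7 zax [-0.006  0.002 -1.   ] F [ 0.2  0.1 -0.9] w 0.0252
n 1 total shift tool [0.0014 0.0111 0.0453] rv [-0.003  0.006 -0.005]
[0.0014, 0.0111, 0.0453] [-0.003, 0.006, -0.005]
```

Call:
send_rows:
  targets:
    - [[0.001,0.011,0.005],[0,0.005,-0.005],1]
    - [[0,0,0.03],[0,0,0],1]
    - [[0,0,0.015],[0,0,0],1]
    - [[0,0,0],[0,0,0],1]
    - [[0,0,0],[0,0,0],1]

```text
t: 5.48
tcp_pos: [0.6036, 0.0345, 0.1169]
orientation: [-0.001, 0.995, 0.096, 0.002]
ft_force: [0.3, 0.2, -1.1]
gripper_width: 0.0252
```

```bash
python3 nav.py .602 .036 .097 11
```

```text
t 5.47 p [0.6036 0.0345 0.1169] yaw 11.1 zax [ 0.005  0.002 -1.   ] F [ 0.3  0.2 -1.1] w 0.0252
n 1 total shift tool [-0.0014 -0.0017  0.0199] rv [-0.001 -0.005  0.001]
[-0.0014, -0.0017, 0.0199] [-0.001, -0.005, 0.001]
```

Call:
send_rows:
  targets:
    - [[-0.001,-0.002,0.01],[0,-0.005,0],1]
    - [[0,0,0.008],[0,0,0],1]
    - [[0,0,0],[0,0,0],1]
    - [[0,0,0],[0,0,0],1]

```text
t: 5.98
tcp_pos: [0.6028, 0.0365, 0.0989]
orientation: [-0.0, 0.995, 0.097, 0.001]
ft_force: [0.2, -0.4, -0.8]
gripper_width: 0.025
```

```bash
python3 nav.py .602 .036 .0955 11
```

```text
t 5.97 p [0.6028 0.0365 0.0989] yaw 11.1 zax [ 0.002  0.    -1.   ] F [ 0.2 -0.4 -0.8] w 0.0250
n 1 total shift tool [-0.0008  0.0003  0.0034] rv [ 0.    -0.002  0.001]
[-0.0008, 0.0003, 0.0034] [0.0, -0.002, 0.001]
```

Call:
send_rows:
  targets:
    - [[0,0,0.002],[0,0,0],1]
    - [[0,0,0.001],[0,0,0],1]
    - [[0,0,0],[0,0,0],1]

```text
t: 6.35
tcp_pos: [0.603, 0.0364, 0.0961]
orientation: [0.0, 0.995, 0.097, 0.001]
ft_force: [-0.6, -0.6, -0.1]
gripper_width: 0.0253
```

Call:
send_rows:
  targets:
    - [[0,0,0],[0,0,0],0.3]
    - [[0,0,0],[0,0,0],0]
    - [[0,0,0],[0,0,0],-0.5]
    - [[0,0,0],[0,0,0],-1]
    - [[0,0,0],[0,0,0],-1]
    - [[0,0,-0.03],[0,0,0],-1]
    - [[0,0,-0.05],[0,0,0],-1]
    - [[0,0,-0.04],[0,0,0],-1]

```text
t: 7.35
tcp_pos: [0.6016, 0.0365, 0.2166]
orientation: [-0.001, 0.995, 0.096, -0.002]
ft_force: [-0.5, -0.4, 1.0]
gripper_width: 0.0853
```

```bash
python3 nav.py .4395 -.155 .2 11;  python3 - <<'E'
from plant import *
import cv2,numpy as np
f=grab_frame("scene"); cv2.imwrite("pics/s4.png",cv2.resize(f["img"][100:300,150:400,::-1],None,fx=3,fy=3))
E
```

```text
t 7.35 p [0.6016 0.0365 0.2166] yaw 11.1 zax [-0.004  0.001 -1.   ] F [-0.5 -0.4  1. ] w 0.0853
n 4 total shift tool [-0.1958  0.1568  0.0171] rv [-0.002  0.003  0.001]
[-0.049, 0.0392, 0.0043] [-0.0, 0.001, 0.0]
[-0.0489, 0.0392, 0.0042] [-0.0, 0.001, 0.0]
[-0.0489, 0.0392, 0.0042] [-0.0, 0.001, 0.0]
[-0.0489, 0.0392, 0.0042] [-0.0, 0.001, 0.0]
```

View pics/s4.png

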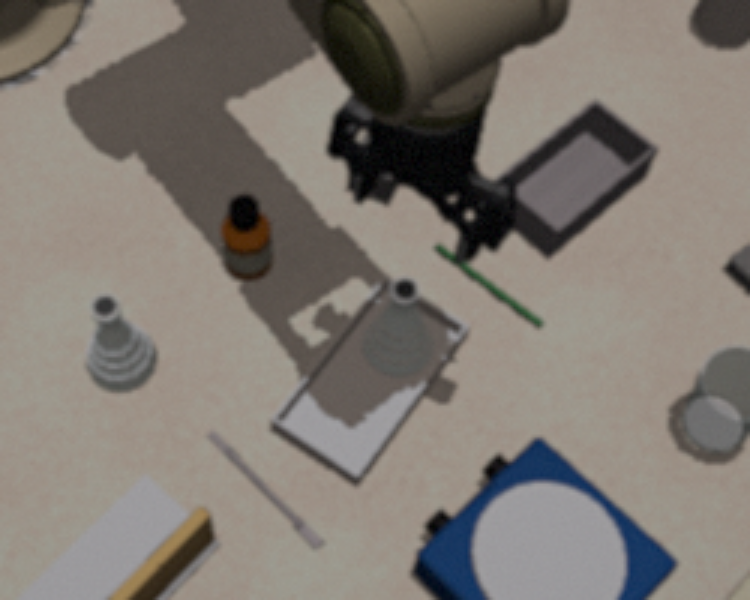

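The first flask stands upright in the tray, at about (403,335) in the crop. Next is flask B.

Call:
send_rows:
  targets:
    - [[-0.049,0.039,0.004],[0,0,0],-1]
    - [[-0.049,0.039,0.004],[0,0,0],-1]
    - [[-0.049,0.039,0.004],[0,0,0],-1]
    - [[-0.03,0.025,0.004],[0,0,0],-1]
    - [[-0.008,0.006,0],[0,0,0],-1]
    - [[0,0,0],[0,0,0],-1]
    - [[0,0,0],[0,0,0],-1]

```text
t: 8.28
tcp_pos: [0.4485, -0.1471, 0.206]
orientation: [0.001, 0.995, 0.098, 0.005]
ft_force: [-0.2, 0.8, -0.2]
gripper_width: 0.0857
```

```bash
python3 - <<'E'
from plant import *
import cv2,numpy as np
from h import *
f=grab_frame("wrist"); cv2.imwrite("pics/w5.png",f["img"][:,:,::-1]); np.savez("pics/w5.npz",**f)
E
python3 nav.py .4395 -.155 .2 11
```

```text
t 8.32 p [ 0.4485 -0.147   0.206 ] yaw 11.2 zax [ 0.01  -0.002 -1.   ] F [-0.5  0.9  0.9] w 0.0855
n 1 total shift tool [-0.0105  0.0061  0.0059] rv [ 0.004 -0.01   0.004]
[-0.0105, 0.0061, 0.0059] [0.004, -0.01, 0.004]
```

View pics/w5.png

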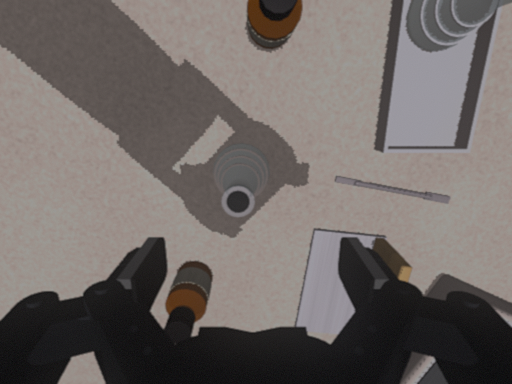

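The rim is at about (238,202).

```bash
python3 - <<'E'
from h import *
f=load("pics/w5.npz"); print(ray(f,238,202,.105))
E
```

```text
[ 0.43953669 -0.15750903  0.105     ]
```

Call:
send_rows:
  targets:
    - [[-0.0105,0.006,0.006],[0.004,-0.01,0.004],-1]
    - [[0,0,0],[0,0,0],-1]
    - [[0,0,0.03],[0,0,0],-1]
    - [[0,0,0.02],[0,0,0],-1]
    - [[0,0,0],[0,0,0],-1]
    - [[0,0,0],[0,0,0],-1]

```text
t: 9.07
tcp_pos: [0.4402, -0.1545, 0.149]
orientation: [0.0, 0.995, 0.097, 0.0]
ft_force: [0.0, 0.2, 0.5]
gripper_width: 0.0852
```

```bash
python3 nav.py .4395 -.155 .092 11
```

```text
t 9.07 p [ 0.4402 -0.1545  0.149 ] yaw 11.1 zax [ 0. -0. -1.] F [0.  0.2 0.5] w 0.0852
n 2 total shift tool [-0.0008  0.0004  0.057 ] rv [ 0.    -0.     0.002]
[-0.0004, 0.0002, 0.0285] [0.0, -0.0, 0.001]
[-0.0004, 0.0002, 0.0285] [0.0, -0.0, 0.001]
```

Call:
send_rows:
  targets:
    - [[-0.001,0.002,0.03],[0,0,0],-1]
    - [[0,0,0.02],[0,0,0],-1]
    - [[0,0,0],[0,0,0],-1]
    - [[0,0,0],[0,0,0],-1]

```text
t: 9.57
tcp_pos: [0.4417, -0.1579, 0.1019]
orientation: [0.003, 0.995, 0.097, 0.003]
ft_force: [0.2, -0.7, -0.3]
gripper_width: 0.0852
```

```bash
python3 nav.py .4395 -.157 .0895 11
```

```text
t 9.57 p [ 0.4417 -0.1579  0.1019] yaw 11.1 zax [ 0.006 -0.005 -1.   ] F [ 0.2 -0.7 -0.3] w 0.0852
n 1 total shift tool [-0.0021 -0.0014  0.0124] rv [ 0.006 -0.005  0.002]
[-0.0021, -0.0014, 0.0124] [0.006, -0.005, 0.002]
```

Call:
send_rows:
  targets:
    - [[-0.002,-0.0015,0.012],[0.006,-0.005,0],-1]
    - [[0,0,0],[0,0,0],-1]
    - [[0,0,0],[0,0,0],1]
    - [[0,0,0],[0,0,0],1]
    - [[0,0,0],[0,0,0],1]
    - [[0,0,0],[0,0,0],1]
    - [[0,0,0],[0,0,0],1]
    - [[0,0,0],[0,0,0],1]

```text
t: 10.58
tcp_pos: [0.4402, -0.1573, 0.091]
orientation: [0.001, 0.995, 0.097, 0.001]
ft_force: [0.4, -0.0, 0.7]
gripper_width: 0.025
```

```bash
python3 nav.py .619 -.047 .22 11
```

```text
t 10.57 p [ 0.4402 -0.1573  0.091 ] yaw 11.2 zax [ 0.003 -0.001 -1.   ] F [ 0.4 -0.   0.7] w 0.0250
n 4 total shift tool [ 0.197  -0.0734 -0.1286] rv [ 0.002 -0.002  0.003]
[0.0493, -0.0184, -0.0322] [0.0, -0.001, 0.001]
[0.0492, -0.0184, -0.0322] [0.0, -0.001, 0.001]
[0.0492, -0.0184, -0.0322] [0.0, -0.001, 0.001]
[0.0492, -0.0185, -0.0322] [0.0, -0.001, 0.001]
```

Call:
send_rows:
  targets:
    - [[0,0,-0.01],[0,0,0],1]
    - [[0,0,-0.04],[0,0,0],1]
    - [[0.03,-0.01,-0.03],[0,0,0],1]
    - [[0.045,-0.017,0],[0,0,0],1]
    - [[0.045,-0.017,0],[0,0,0],1]
    - [[0.045,-0.017,0],[0,0,0],1]
    - [[0,0,0],[0,0,0],1]
    - [[0,0,0],[0,0,0],1]

```text
t: 11.58
tcp_pos: [0.5942, -0.0628, 0.1784]
orientation: [0.001, 0.995, 0.096, 0.003]
ft_force: [0.7, -0.2, -1.5]
gripper_width: 0.025
```

```bash
python3 nav.py .619 -.047 .12 11
```

```text
t 11.57 p [ 0.5942 -0.0628  0.1784] yaw 11.0 zax [ 0.005 -0.002 -1.   ] F [ 0.7 -0.2 -1.5] w 0.0250
n 2 total shift tool [ 0.0271 -0.011   0.0585] rv [ 0.003 -0.005  0.001]
[0.0135, -0.0055, 0.0293] [0.001, -0.002, 0.0]
[0.0136, -0.0054, 0.0292] [0.001, -0.002, 0.0]
```

Call:
send_rows:
  targets:
    - [[0.025,-0.01,0],[0.003,-0.005,0],1]
    - [[0.002,-0.001,0.03],[0,0,0],1]
    - [[0,0,0.025],[0,0,0],1]
    - [[0,0,0],[0,0,0],1]
    - [[0,0,0],[0,0,0],1]

```text
t: 12.2
tcp_pos: [0.617, -0.0503, 0.1259]
orientation: [0.001, 0.996, 0.094, 0.001]
ft_force: [0.3, -0.2, 0.3]
gripper_width: 0.0251
```

```bash
python3 nav.py .619 -.047 .0985 11
```

```text
t 12.20 p [ 0.617  -0.0503  0.1259] yaw 10.8 zax [ 0.002 -0.001 -1.   ] F [ 0.3 -0.2  0.3] w 0.0251
n 1 total shift tool [ 0.0026 -0.0029  0.0274] rv [ 0.001 -0.002 -0.004]
[0.0026, -0.0029, 0.0274] [0.001, -0.002, -0.004]
```

Call:
send_rows:
  targets:
    - [[0.0025,-0.003,0.012],[0,0,-0.004],1]
    - [[0,0,0.013],[0,0,0],1]
    - [[0,0,0],[0,0,0],1]
    - [[0,0,0],[0,0,0],1]

```text
t: 12.7
tcp_pos: [0.6193, -0.0472, 0.101]
orientation: [0.001, 0.995, 0.096, 0.002]
ft_force: [0.1, 0.3, 0.5]
gripper_width: 0.0252
```

```bash
python3 nav.py .619 -.047 .096 11
```

```text
t 12.70 p [ 0.6193 -0.0472  0.101 ] yaw 11.0 zax [ 0.004 -0.001 -1.   ] F [0.1 0.3 0.5] w 0.0252
n 1 total shift tool [-0.0003 -0.0002  0.005 ] rv [ 0.002 -0.004 -0.   ]
[-0.0003, -0.0002, 0.005] [0.002, -0.004, -0.0]
```

Call:
send_rows:
  targets:
    - [[0,0,0.003],[0.002,-0.004,0],1]
    - [[0,0,0.002],[0,0,0],1]
    - [[0,0,0],[0,0,0],1]
    - [[0,0,0],[0,0,0],1]

```text
t: 13.2
tcp_pos: [0.6196, -0.0473, 0.0962]
orientation: [0.0, 0.995, 0.096, 0.0]
ft_force: [1.2, 0.2, -1.0]
gripper_width: 0.0249
```

```bash
python3 nav.py .619 -.047 .0955 11
```

```text
t 13.20 p [ 0.6196 -0.0473  0.0962] yaw 11.0 zax [ 0. -0. -1.] F [ 1.2  0.2 -1. ] w 0.0249
n 1 total shift tool [-0.0005 -0.0004  0.0007] rv [ 0. -0. -0.]
[-0.0005, -0.0004, 0.0007] [0.0, -0.0, -0.0]
```

Call:
send_rows:
  targets:
    - [[0,0,0],[0,0,0],0.3]
    - [[0,0,0],[0,0,0],0]
    - [[0,0,0],[0,0,0],-0.5]
    - [[0,0,0],[0,0,0],-1]
    - [[0,0,0],[0,0,0],-1]
    - [[0,0,-0.03],[0,0,0],-1]
    - [[0,0,-0.05],[0,0,0],-1]
    - [[0,0,-0.04],[0,0,0],-1]

```text
t: 14.2
tcp_pos: [0.6185, -0.047, 0.2166]
orientation: [-0.001, 0.995, 0.096, -0.003]
ft_force: [0.2, -0.6, 0.7]
gripper_width: 0.0852
```

```bash
python3 nav.py .441 -.002 .2 0
```

```text
t 14.20 p [ 0.6185 -0.047   0.2166] yaw 11.0 zax [-0.006  0.001 -1.   ] F [ 0.2 -0.6  0.7] w 0.0852
n 4 total shift tool [-0.1656 -0.0779  0.0177] rv [-0.002  0.006  0.191]
[-0.0414, -0.0195, 0.0044] [-0.0, 0.001, 0.048]
[-0.0423, -0.0175, 0.0044] [-0.0, 0.001, 0.048]
[-0.0431, -0.0154, 0.0043] [-0.0, 0.001, 0.048]
[-0.0438, -0.0134, 0.0042] [-0.0, 0.001, 0.048]
```

Call:
send_rows:
  targets:
    - [[-0.041,-0.02,0],[0,0,0.048],-1]
    - [[-0.042,-0.018,0.004],[0,0,0.048],-1]
    - [[-0.043,-0.016,0.004],[0,0,0.048],-1]
    - [[-0.02,-0.006,0.004],[0,0,0.04],-1]
    - [[-0.008,-0.003,0],[0,0,0],-1]
    - [[0,0,0],[0,0,0],-1]
    - [[0,0,0],[0,0,0],-1]

```text
t: 15.08
tcp_pos: [0.4559, -0.0029, 0.2089]
orientation: [0.001, 1.0, 0.001, 0.003]
ft_force: [0.4, 0.1, 0.1]
gripper_width: 0.0853
```

```bash
python3 - <<'E'
from plant import *
import cv2,numpy as np
f=grab_frame("wrist"); cv2.imwrite("pics/w6.png",f["img"][:,:,::-1]); np.savez("pics/w6.npz",**f)
E
python3 nav.py .441 -.002 .2 0
```

```text
t 15.12 p [ 0.4559 -0.0029  0.2088] yaw 0.2 zax [ 0.005 -0.002 -1.   ] F [-0.2 -0.1 -0.5] w 0.0853
n 1 total shift tool [-0.0149 -0.0009  0.0088] rv [ 0.002 -0.005  0.003]
[-0.0149, -0.0009, 0.0088] [0.002, -0.005, 0.003]
```

View pics/w6.png

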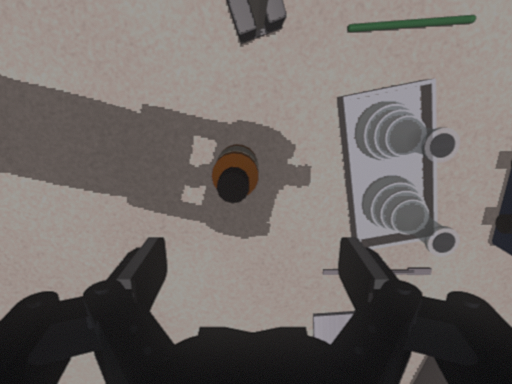

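Both flasks stand in the tray, and the bottle cap is centred at about (233,185). I'll cast the cap ray onto z = 0.096.

```bash
python3 - <<'E'
from h import *
f=load("pics/w6.npz"); print(ray(f,233,185,.096))
g=f["img"].astype(int); m=(g.max(2)<30); m[:150]=0;m[215:]=0;m[:,:205]=0;m[:,262:]=0
v,u=np.nonzero(m); print(u.min(),u.max(),v.min(),v.max(),len(u)); print(ray(f,(u.min()+u.max())/2,(v.min()+v.max())/2,.096))
E
```

```text
[ 4.40110201e-01 -2.89015903e-04  9.60000000e-02]
218 247 168 200 209
[0.43970339 0.00059151 0.096     ]
```

Call:
send_rows:
  targets:
    - [[-0.015,-0.001,0.005],[0.002,-0.005,0.003],-1]
    - [[0,0,0],[0,0,0],-1]
    - [[0,0,0.03],[0,0,0],-1]
    - [[0,0,0.02],[0,0,0],-1]
    - [[0,0,0],[0,0,0],-1]
    - [[0,0,0],[0,0,0],-1]

```text
t: 15.88
tcp_pos: [0.4454, -0.0033, 0.154]
orientation: [0.0, 1.0, -0.0, 0.002]
ft_force: [-0.2, -0.3, -0.2]
gripper_width: 0.0856
```

```bash
python3 nav.py .441 -.002 .11 -1
```

```text
t 15.88 p [ 0.4454 -0.0033  0.154 ] yaw -0.0 zax [ 0.005 -0.001 -1.   ] F [-0.2 -0.3 -0.2] w 0.0856
n 1 total shift tool [-0.0046 -0.0014  0.044 ] rv [ 0.001 -0.005  0.017]
[-0.0046, -0.0014, 0.044] [0.001, -0.005, 0.017]
```

Call:
send_rows:
  targets:
    - [[-0.0055,-0.002,0.03],[0,-0.005,0.017],-1]
    - [[0,0,0.02],[0,0,0],-1]
    - [[0,0,0],[0,0,0],-1]
    - [[0,0,0],[0,0,0],-1]

```text
t: 16.38
tcp_pos: [0.4431, -0.0021, 0.1068]
orientation: [0.001, 1.0, -0.009, 0.004]
ft_force: [-0.6, 0.2, 0.4]
gripper_width: 0.0853
```

```bash
python3 nav.py .440 -.001 .089 -1
```

```text
t 16.38 p [ 0.4431 -0.0021  0.1068] yaw -1.0 zax [ 0.007 -0.003 -1.   ] F [-0.6  0.2  0.4] w 0.0853
n 1 total shift tool [-0.0032 -0.0011  0.0178] rv [ 0.003 -0.007  0.   ]
[-0.0032, -0.0011, 0.0178] [0.003, -0.007, 0.0]
```

Call:
send_rows:
  targets:
    - [[-0.004,-0.001,0.018],[0.003,-0.007,0],-1]
    - [[0,0,0],[0,0,0],-1]
    - [[0,0,0],[0,0,0],1]
    - [[0,0,0],[0,0,0],1]
    - [[0,0,0],[0,0,0],1]
    - [[0,0,0],[0,0,0],1]
    - [[0,0,0],[0,0,0],1]
    - [[0,0,0],[0,0,0],1]

```text
t: 17.38
tcp_pos: [0.442, -0.0018, 0.0931]
orientation: [0.001, 1.0, -0.009, 0.004]
ft_force: [-0.7, -0.2, -0.4]
gripper_width: 0.0269
```

```bash
python3 nav.py .596 .247 .23 -1
```

```text
t 17.38 p [ 0.442  -0.0018  0.0931] yaw -1.0 zax [ 0.008 -0.002 -1.   ] F [-0.7 -0.2 -0.4] w 0.0269
n 5 total shift tool [ 0.1509 -0.2511 -0.1362] rv [ 0.002 -0.008  0.   ]
[0.0302, -0.0502, -0.0272] [0.0, -0.002, 0.0]
[0.0301, -0.0502, -0.0273] [0.0, -0.002, 0.0]
[0.0301, -0.0502, -0.0273] [0.0, -0.002, 0.0]
[0.03, -0.0503, -0.0273] [0.0, -0.002, 0.0]
[0.03, -0.0503, -0.0274] [0.0, -0.002, 0.0]
```

Call:
send_rows:
  targets:
    - [[0,0,-0.01],[0,0,0],1]
    - [[0,0,-0.045],[0,0,0],1]
    - [[0,0,-0.045],[0,0,0],1]
    - [[0.02,-0.02,-0.03],[0,0,0],1]
    - [[0.03,-0.05,0],[0,0,0],1]
    - [[0.03,-0.05,0],[0,0,0],1]
    - [[0.03,-0.05,0],[0,0,0],1]
    - [[0,0,0],[0,0,0],1]

```text
t: 18.38
tcp_pos: [0.5569, 0.1715, 0.2334]
orientation: [0.001, 1.0, -0.01, 0.006]
ft_force: [-1.0, -0.8, -1.7]
gripper_width: 0.0266
```

```bash
python3 nav.py .596 .247 .22 -1
```

```text
t 18.38 p [0.5569 0.1715 0.2334] yaw -1.1 zax [ 0.013 -0.002 -1.   ] F [-1.  -0.8 -1.7] w 0.0266
n 2 total shift tool [ 0.0375 -0.0762  0.0137] rv [ 0.002 -0.013 -0.002]
[0.0187, -0.0381, 0.0069] [0.001, -0.006, -0.001]
[0.0188, -0.0381, 0.0068] [0.001, -0.006, -0.001]
```

Call:
send_rows:
  targets:
    - [[0.019,-0.038,0.007],[0.001,-0.006,-0.001],1]
    - [[0.015,-0.03,0.007],[0.001,-0.006,-0.001],1]
    - [[0.002,-0.003,0],[0,0,0],1]
    - [[0,0,0.02],[0,0,0],1]
    - [[0,0,0.02],[0,0,0],1]
    - [[0,0,0],[0,0,0],1]
    - [[0,0,0],[0,0,0],1]

```text
t: 19.25
tcp_pos: [0.5945, 0.238, 0.184]
orientation: [0.001, 1.0, -0.011, 0.002]
ft_force: [-0.5, -0.4, -1.3]
gripper_width: 0.0266
```

```bash
python3 - <<'E'
from plant import *
import cv2,numpy as np
f=grab_frame("wrist"); cv2.imwrite("pics/w7.png",f["img"][:,:,::-1]); np.savez("pics/w7.npz",**f)
E
python3 nav.py .596 .247 .12 -1
```

```text
t 19.30 p [0.5945 0.238  0.1839] yaw -1.2 zax [ 0.003 -0.001 -1.   ] F [-0.2  0.1 -1.4] w 0.0270
n 2 total shift tool [ 0.0011 -0.0091  0.0639] rv [ 0.001 -0.003 -0.004]
[0.0006, -0.0045, 0.032] [0.001, -0.002, -0.002]
[0.0006, -0.0045, 0.032] [0.001, -0.002, -0.002]
```

View pics/w7.png

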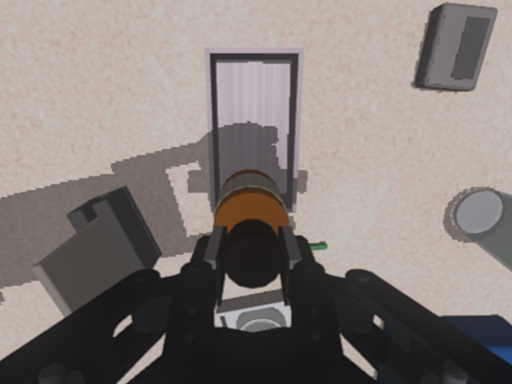

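The box's far corners are at (206,48) and (302,48). The bottle hangs over its −y end.

```bash
python3 - <<'E'
from h import *
f=load("pics/w7.npz")
for u,v in [(206,48),(302,48),(296,217)]: print(ray(f,u,v,.05).round(4))
E
```

```text
[0.5601 0.3503 0.05  ]
[0.6374 0.3486 0.05  ]
[0.6356 0.2016 0.05  ]
```

Call:
send_rows:
  targets:
    - [[0.001,-0.009,0],[0,-0.003,-0.004],1]
    - [[0,0,0],[0,0,0],1]
    - [[0,0,0.03],[0,0,0],1]
    - [[0,0,0.02],[0,0,0],1]
    - [[0,0,0],[0,0,0],1]
    - [[0,0,0],[0,0,0],1]

```text
t: 20.05
tcp_pos: [0.597, 0.2483, 0.1363]
orientation: [0.0, 1.0, -0.008, 0.003]
ft_force: [0.3, 0.2, -0.6]
gripper_width: 0.0269
```

```bash
python3 nav.py .596 .247 .102 -1
```

```text
t 20.05 p [0.597  0.2483 0.1363] yaw -0.9 zax [ 0.005 -0.    -1.   ] F [ 0.3  0.2 -0.6] w 0.0269
n 1 total shift tool [-0.0011  0.0013  0.0343] rv [ 0.    -0.005  0.001]
[-0.0011, 0.0013, 0.0343] [0.0, -0.005, 0.001]
```

Call:
send_rows:
  targets:
    - [[0,0.001,0.012],[0,-0.005,0],1]
    - [[0,0,0.012],[0,0,0],1]
    - [[0,0,0.006],[0,0,0],1]
    - [[0,0,0],[0,0,0],1]
    - [[0,0,0],[0,0,0],1]

```text
t: 20.68
tcp_pos: [0.5975, 0.2473, 0.1056]
orientation: [-0.0, 1.0, -0.008, 0.001]
ft_force: [1.1, -0.0, -1.7]
gripper_width: 0.0267
```

```bash
python3 nav.py .597 .247 .098 -1
```

```text
t 20.68 p [0.5975 0.2473 0.1056] yaw -0.9 zax [ 0.002  0.    -1.   ] F [ 1.1 -0.  -1.7] w 0.0267
n 1 total shift tool [-0.0005  0.0003  0.0076] rv [-0.    -0.002  0.001]
[-0.0005, 0.0003, 0.0076] [-0.0, -0.002, 0.001]
```

Call:
send_rows:
  targets:
    - [[0,0,0.005],[0,-0.002,0],1]
    - [[0,0,0.002],[0,0,0],1]
    - [[0,0,0],[0,0,0],1]
    - [[0,0,0],[0,0,0],1]

```text
t: 21.18
tcp_pos: [0.5978, 0.2474, 0.0986]
orientation: [-0.0, 1.0, -0.008, 0.0]
ft_force: [-0.3, 0.2, 0.1]
gripper_width: 0.0268
```

Call:
send_rows:
  targets:
    - [[0,0,0.001],[0,0,0],1]
    - [[0,0,0],[0,0,0],0.3]
    - [[0,0,0],[0,0,0],0]
    - [[0,0,0],[0,0,0],-0.5]
    - [[0,0,0],[0,0,0],-1]
    - [[0,0,0],[0,0,0],-1]
    - [[0,0,-0.03],[0,0,0],-1]
    - [[0,0,-0.05],[0,0,0],-1]

```text
t: 22.18
tcp_pos: [0.5964, 0.2469, 0.176]
orientation: [0.001, 1.0, -0.008, -0.003]
ft_force: [-0.2, -0.1, 0.2]
gripper_width: 0.0851
```

```bash
python3 nav.py .4065 -.304 .24 -1; python3 - <<'E'
from plant import *
import cv2,numpy as np
f=grab_frame("scene"); cv2.imwrite("pics/s8.png",cv2.resize(f["img"][100:300,200:400,::-1],None,fx=3,fy=3))
E
```

```text
t 22.18 p [0.5964 0.2469 0.176 ] yaw -1.0 zax [-0.006 -0.001 -1.   ] F [-0.2 -0.1  0.2] w 0.0851
n 11 total shift tool [-0.1811  0.5541 -0.0623] rv [0.001 0.006 0.001]
[-0.0165, 0.0504, -0.0057] [0.0, 0.001, 0.0]
[-0.0165, 0.0504, -0.0057] [0.0, 0.001, 0.0]
[-0.0164, 0.0504, -0.0057] [0.0, 0.001, 0.0]
[-0.0164, 0.0504, -0.0057] [0.0, 0.001, 0.0]
[-0.0164, 0.0504, -0.0057] [0.0, 0.001, 0.0]
[-0.0164, 0.0504, -0.0057] [0.0, 0.001, 0.0]
[-0.0164, 0.0504, -0.0057] [0.0, 0.001, 0.0]
[-0.0164, 0.0504, -0.0058] [0.0, 0.001, 0.0]
[-0.0164, 0.0504, -0.0058] [0.0, 0.001, 0.0]
[-0.0164, 0.0504, -0.0058] [0.0, 0.001, 0.0]
[-0.0164, 0.0504, -0.0058] [0.0, 0.001, 0.0]
```

View pics/s8.png

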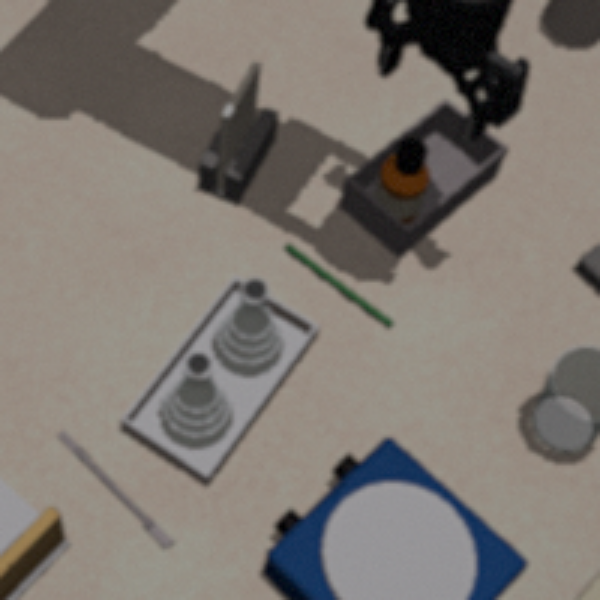

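Both flasks stand upright in the tray and one bottle stands upright in the box, at about (408,180) in the crop. I go up and across to bottle B.

Call:
send_rows:
  targets:
    - [[0,0,-0.035],[0,0,0],-1]
    - [[-0.01,0.03,-0.025],[0,0,0],-1]
    - [[-0.016,0.05,0],[0,0,0],-1]
    - [[-0.016,0.05,0],[0,0,0],-1]
    - [[-0.016,0.05,0],[0,0,0],-1]
    - [[-0.016,0.05,0],[0,0,0],-1]
    - [[-0.016,0.05,0],[0,0,0],-1]
    - [[-0.016,0.05,0],[0,0,0],-1]

```text
t: 23.22
tcp_pos: [0.485, -0.0877, 0.2466]
orientation: [-0.001, 1.0, -0.005, 0.007]
ft_force: [0.7, -0.0, 0.5]
gripper_width: 0.0853
```

```bash
python3 nav.py .41 -.29 .2 -1
```

```text
t 23.23 p [ 0.485  -0.0877  0.2466] yaw -0.6 zax [ 0.014  0.001 -1.   ] F [ 0.7 -0.   0.5] w 0.0853
n 4 total shift tool [-0.0735  0.2032  0.0453] rv [-0.001 -0.014  0.007]
[-0.0184, 0.0508, 0.0113] [-0.0, -0.004, 0.002]
[-0.0182, 0.0508, 0.0114] [-0.0, -0.004, 0.002]
[-0.0181, 0.0509, 0.0115] [-0.0, -0.004, 0.002]
[-0.018, 0.0509, 0.0116] [-0.0, -0.004, 0.002]
```

Call:
send_rows:
  targets:
    - [[-0.015,0.042,0.01],[0,-0.004,0.002],-1]
    - [[-0.015,0.042,0.01],[0,-0.004,0.002],-1]
    - [[-0.015,0.042,0.01],[0,-0.004,0.002],-1]
    - [[-0.01,0.03,0.01],[0,0,0.002],-1]
    - [[0,0,0],[0,0,0],-1]
    - [[0,0,0],[0,0,0],-1]

```text
t: 23.98
tcp_pos: [0.425, -0.2502, 0.2058]
orientation: [0.001, 1.0, -0.012, 0.003]
ft_force: [0.6, 0.6, -0.3]
gripper_width: 0.0853
```

```bash
python3 - <<'E'
from plant import *
import cv2,numpy as np
f=grab_frame("wrist"); cv2.imwrite("pics/w9.png",f["img"][:,:,::-1]); np.savez("pics/w9.npz",**f)
E
python3 nav.py .407 -.304 .16 -1
```

```text
t 24.02 p [ 0.4251 -0.2501  0.2058] yaw -1.3 zax [ 0.005 -0.001 -1.   ] F [ 0.3  0.2 -0.2] w 0.0855
n 1 total shift tool [-0.0171  0.0542  0.0457] rv [ 0.001 -0.006 -0.006]
[-0.0171, 0.0542, 0.0457] [0.001, -0.006, -0.006]
```

View pics/w9.png

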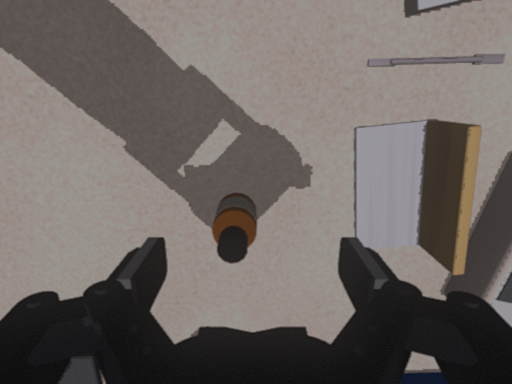

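The cap is at about (232,245). On the ledge, the plate's front corners are at (355,126) and (357,247), and the board's tan top strip runs from (476,127) to (461,273).

```bash
python3 - <<'E'
from h import *
f=load("pics/w9.npz"); print("cap",ray(f,232,245,.096))
print("plate corners",ray(f,355,126,.006).round(4),ray(f,357,249,.006).round(4))
print("board back",ray(f,480,127,.072).round(4),ray(f,466,273,.072).round(4))
print("board front",ray(f,471,126,.072).round(4),ray(f,455,272,.072).round(4))
E
```

```text
cap [ 0.40626345 -0.30180545  0.096     ]
plate corners [ 0.539  -0.2094  0.006 ] [ 0.5531 -0.3596  0.006 ]
board back [ 0.6251 -0.2063  0.072 ] [ 0.6403 -0.3527  0.072 ]
board front [ 0.6171 -0.2052  0.072 ] [ 0.6289 -0.3512  0.072 ]
```

Call:
send_rows:
  targets:
    - [[-0.009,0.027,0],[0.001,-0.006,-0.006],-1]
    - [[-0.007,0.025,0.01],[0,0,0],-1]
    - [[0,0,0.02],[0,0,0],-1]
    - [[0,0,0],[0,0,0],-1]
    - [[0,0,0],[0,0,0],-1]

```text
t: 24.65
tcp_pos: [0.4107, -0.2997, 0.1779]
orientation: [0.002, 1.0, -0.005, 0.001]
ft_force: [-0.8, 0.6, 0.2]
gripper_width: 0.0855
```

```bash
python3 nav.py .407 -.305 .11 -1
```

```text
t 24.65 p [ 0.4107 -0.2997  0.1779] yaw -0.6 zax [ 0.003 -0.003 -1.   ] F [-0.8  0.6  0.2] w 0.0855
n 2 total shift tool [-0.0039  0.0052  0.0679] rv [ 0.003 -0.003  0.008]
[-0.0019, 0.0026, 0.034] [0.002, -0.001, 0.004]
[-0.0019, 0.0026, 0.034] [0.002, -0.001, 0.004]
```

Call:
send_rows:
  targets:
    - [[-0.004,0.003,0.02],[0.003,-0.003,-0.004],-1]
    - [[0,0,0.04],[0,0,0],-1]
    - [[0,0,0],[0,0,0],-1]
    - [[0,0,0],[0,0,0],-1]

```text
t: 25.15
tcp_pos: [0.4093, -0.303, 0.1218]
orientation: [0.003, 1.0, -0.001, 0.003]
ft_force: [-0.6, -1.2, 1.2]
gripper_width: 0.0857
```

```bash
python3 nav.py .4065 -.303 .090 -1
```

```text
t 25.15 p [ 0.4093 -0.303   0.1218] yaw -0.1 zax [ 0.005 -0.006 -1.   ] F [-0.6 -1.2  1.2] w 0.0857
n 1 total shift tool [-0.003  -0.0002  0.0318] rv [ 0.006 -0.005  0.015]
[-0.003, -0.0002, 0.0318] [0.006, -0.005, 0.015]
```

Call:
send_rows:
  targets:
    - [[-0.003,0,0.015],[0.006,-0.005,0.015],-1]
    - [[0,0,0.014],[0,0,0],-1]
    - [[0,0,0],[0,0,0],-1]
    - [[0,0,0],[0,0,0],-1]

```text
t: 25.65
tcp_pos: [0.407, -0.3037, 0.0932]
orientation: [0.001, 1.0, -0.009, 0.001]
ft_force: [0.7, -0.4, 0.7]
gripper_width: 0.0853
```

```bash
python3 nav.py .4065 -.303 .0915 -1
```

```text
t 25.65 p [ 0.407  -0.3037  0.0932] yaw -1.0 zax [ 0.002 -0.003 -1.   ] F [ 0.7 -0.4  0.7] w 0.0853
n 1 total shift tool [-0.0006 -0.0007  0.0017] rv [ 0.003 -0.002 -0.001]
[-0.0006, -0.0007, 0.0017] [0.003, -0.002, -0.001]
```

Call:
send_rows:
  targets:
    - [[0,0,0],[0,0,0],1]
    - [[0,0,0],[0,0,0],1]
    - [[0,0,0],[0,0,0],1]
    - [[0,0,0],[0,0,0],1]
    - [[0,0,0],[0,0,0],1]
    - [[0,0,0],[0,0,0],1]

```text
t: 26.4
tcp_pos: [0.4072, -0.304, 0.0939]
orientation: [0.002, 1.0, -0.009, 0.001]
ft_force: [-0.0, 0.4, 0.5]
gripper_width: 0.0268
```

Call:
send_rows:
  targets:
    - [[0,0,-0.01],[0,0,0],1]
    - [[0,0,-0.045],[0,0,0],1]
    - [[0,0,-0.045],[0,0,0],1]
    - [[0,0,-0.04],[0,0,0],1]
    - [[0,-0.02,0],[0,0,0],1]
    - [[0,-0.045,0],[0,0,0],1]
    - [[0.01,-0.05,0],[0,0,0],1]
    - [[0.016,-0.05,0],[0,0,0],1]

```text
t: 27.4
tcp_pos: [0.4344, -0.1341, 0.238]
orientation: [0.001, 1.0, -0.012, 0.001]
ft_force: [1.6, -1.1, -2.1]
gripper_width: 0.027
```

```bash
python3 nav.py .598 .311 .24 -1
```

```text
t 27.40 p [ 0.4344 -0.1341  0.238 ] yaw -1.3 zax [ 0.001 -0.001 -1.   ] F [ 1.6 -1.1 -2.1] w 0.0270
n 9 total shift tool [ 0.1532 -0.4488 -0.0023] rv [ 0.001 -0.001 -0.006]
[0.017, -0.0499, -0.0003] [0.0, -0.0, -0.001]
[0.0171, -0.0499, -0.0003] [0.0, -0.0, -0.001]
[0.0171, -0.0498, -0.0003] [0.0, -0.0, -0.001]
[0.0171, -0.0498, -0.0002] [0.0, -0.0, -0.001]
[0.0172, -0.0498, -0.0002] [0.0, -0.0, -0.001]
[0.0172, -0.0498, -0.0002] [0.0, -0.0, -0.001]
[0.0172, -0.0498, -0.0002] [0.0, -0.0, -0.001]
[0.0173, -0.0498, -0.0002] [0.0, -0.0, -0.001]
[0.0173, -0.0498, -0.0002] [0.0, -0.0, -0.001]
```

Call:
send_rows:
  targets:
    - [[0.02,-0.05,-0.003],[0,0,0],1]
    - [[0.022,-0.05,-0.003],[0,0,0],1]
    - [[0.022,-0.05,-0.002],[0,0,0],1]
    - [[0.02,-0.05,0],[0,0,0],1]
    - [[0.016,-0.05,0],[0,0,0],1]
    - [[0.014,-0.05,0],[0,0,0],1]
    - [[0.014,-0.045,0],[0,0,0],1]
    - [[0.01,-0.03,0],[0,0,0],1]

```text
t: 28.4
tcp_pos: [0.5772, 0.257, 0.2395]
orientation: [0.0, 1.0, -0.01, -0.005]
ft_force: [-0.2, -0.2, -0.7]
gripper_width: 0.0269
```

```bash
python3 nav.py .598 .312 .2 -1
```

```text
t 28.40 p [0.5772 0.257  0.2395] yaw -1.1 zax [-0.011 -0.    -1.   ] F [-0.2 -0.2 -0.7] w 0.0269
n 2 total shift tool [ 0.0202 -0.0554  0.0392] rv [ 0.     0.011 -0.002]
[0.0101, -0.0277, 0.0196] [0.0, 0.005, -0.001]
[0.01, -0.0277, 0.0197] [0.0, 0.005, -0.001]
```

Call:
send_rows:
  targets:
    - [[0.012,-0.03,0],[0,0.005,-0.001],1]
    - [[0.008,-0.022,0.02],[0,0.005,-0.001],1]
    - [[0,0,0.03],[0,0,0],1]
    - [[0,0,0.02],[0,0,0],1]
    - [[0,0,0],[0,0,0],1]
    - [[0,0,0],[0,0,0],1]

```text
t: 29.15
tcp_pos: [0.5931, 0.3153, 0.1621]
orientation: [0.001, 1.0, -0.006, -0.005]
ft_force: [0.2, 0.1, -0.8]
gripper_width: 0.0271
```

```bash
python3 nav.py .598 .312 .13 -1;python3 - <<'E'
from plant import *
import cv2,numpy as np
f=grab_frame("wrist"); cv2.imwrite("pics/w10.png",f["img"][:,:,::-1]); np.savez("pics/w10.npz",**f)
E
```

```text
t 29.15 p [0.5931 0.3153 0.1621] yaw -0.7 zax [-0.01  -0.002 -1.   ] F [ 0.2  0.1 -0.8] w 0.0271
n 1 total shift tool [0.0053 0.0031 0.0321] rv [0.003 0.01  0.006]
[0.0053, 0.0031, 0.0321] [0.003, 0.01, 0.006]
```

View pics/w10.png

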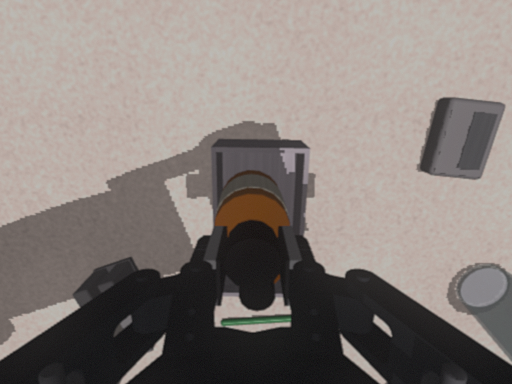

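The held bottle is over the +y half of the box, and the first bottle's cap shows at (256,293). Correct the position, then lower.

Call:
send_rows:
  targets:
    - [[0.0055,0.003,0],[0.003,0.01,0],1]
    - [[0,0,0.015],[0,0,0],1]
    - [[0,0,0.02],[0,0,0],1]
    - [[0,0,0.012],[0,0,0],1]
    - [[0,0,0],[0,0,0],1]
    - [[0,0,0],[0,0,0],1]

```text
t: 29.95
tcp_pos: [0.5996, 0.3116, 0.114]
orientation: [-0.001, 1.0, -0.006, 0.001]
ft_force: [-0.5, 0.8, -1.9]
gripper_width: 0.0269
```

```bash
python3 nav.py .598 .312 .099 -1
```

```text
t 29.95 p [0.5996 0.3116 0.114 ] yaw -0.7 zax [ 0.003  0.001 -1.   ] F [-0.5  0.8 -1.9] w 0.0269
n 1 total shift tool [-0.0017 -0.0003  0.015 ] rv [-0.001 -0.003  0.005]
[-0.0017, -0.0003, 0.015] [-0.001, -0.003, 0.005]
```

Call:
send_rows:
  targets:
    - [[-0.001,0,0.009],[0,-0.003,0],1]
    - [[0,0,0.005],[0,0,0],1]
    - [[0,0,0.001],[0,0,0],1]
    - [[0,0,0],[0,0,0],1]

```text
t: 30.45
tcp_pos: [0.5989, 0.3119, 0.0989]
orientation: [-0.001, 1.0, -0.006, 0.001]
ft_force: [0.6, -0.1, -0.6]
gripper_width: 0.0269
```

Call:
send_rows:
  targets:
    - [[0,0,0.001],[0,0,0],1]
    - [[0,0,0],[0,0,0],0.3]
    - [[0,0,0],[0,0,0],0]
    - [[0,0,0],[0,0,0],-0.5]
    - [[0,0,0],[0,0,0],-1]
    - [[0,0,0],[0,0,0],-1]
    - [[0,0,-0.03],[0,0,0],-1]
    - [[0,0,-0.05],[0,0,0],-1]

```text
t: 31.45
tcp_pos: [0.5977, 0.3113, 0.1766]
orientation: [-0.0, 1.0, -0.006, -0.002]
ft_force: [0.1, -0.1, 0.9]
gripper_width: 0.0853
```

```bash
python3 nav.py .46 .20 .23 19.5; python3 - <<'E'
from plant import *
import cv2,numpy as np
f=grab_frame("scene"); cv2.imwrite("pics/s11.png",cv2.resize(f["img"][100:300,200:400,::-1],None,fx=3,fy=3))
E
```

```text
t 31.45 p [0.5977 0.3113 0.1766] yaw -0.7 zax [-0.005  0.    -1.   ] F [ 0.1 -0.1  0.9] w 0.0853
n 3 total shift tool [-0.1366  0.113  -0.0527] rv [-0.001  0.005 -0.353]
[-0.0455, 0.0377, -0.0176] [-0.0, 0.002, -0.118]
[-0.0496, 0.0321, -0.0176] [-0.0, 0.002, -0.118]
[-0.053, 0.026, -0.0177] [-0.0, 0.002, -0.118]
```

View pics/s11.png

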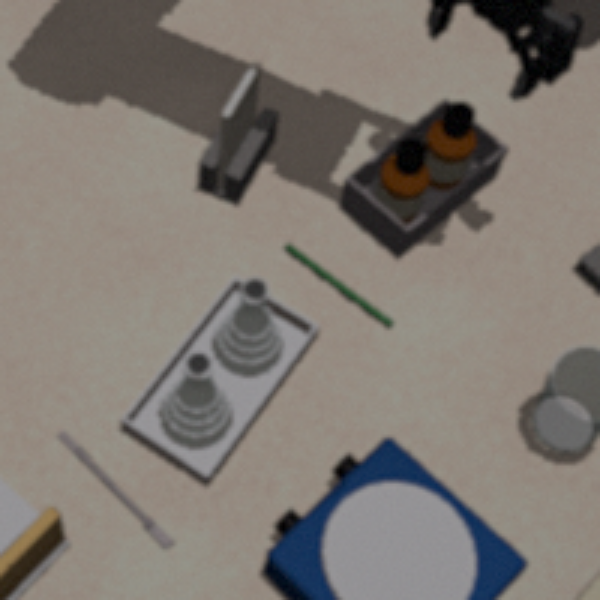

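All four vessels stand upright in their places. Now the tile: I move to about (0.46, 0.20, 0.23) and measure it with the wrist camera.

Call:
send_rows:
  targets:
    - [[0,0,-0.03],[0,0,0],-1]
    - [[-0.0455,0.038,-0.018],[0,0.003,-0.118],-1]
    - [[-0.05,0.032,-0.006],[0,0.002,-0.118],-1]
    - [[-0.04,0.02,0],[0,0,-0.11],-1]
    - [[0,0,0],[0,0,0],-1]
    - [[0,0,0],[0,0,0],-1]

```text
t: 32.25
tcp_pos: [0.4713, 0.2064, 0.2406]
orientation: [-0.001, 0.985, 0.171, 0.011]
ft_force: [0.6, 0.4, -0.2]
gripper_width: 0.0852
```

```bash
python3 nav.py .455 .17 .2 19.5;python3 - <<'E'
from plant import *
import cv2,numpy as np
f=grab_frame("wrist"); cv2.imwrite("pics/w12.png",f["img"][:,:,::-1]); np.savez("pics/w12.npz",**f)
E
```

```text
t 32.25 p [0.4713 0.2064 0.2406] yaw 19.7 zax [ 0.021  0.006 -1.   ] F [ 0.6  0.4 -0.2] w 0.0852
n 1 total shift tool [-0.0284  0.0287  0.0401] rv [ 0.001 -0.022  0.004]
[-0.0284, 0.0287, 0.0401] [0.001, -0.022, 0.004]
```

View pics/w12.png

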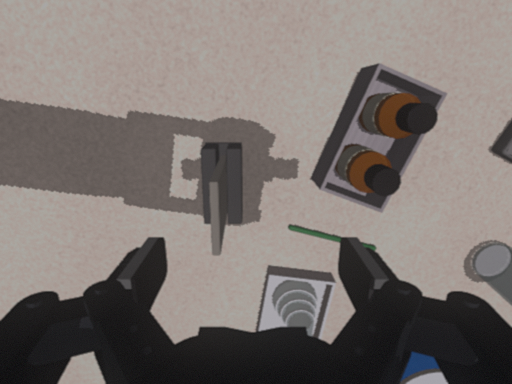

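The tile's top edge is a strip along u of about 217, from v of about 180 to 253. I'll isolate it by height using depth.

```bash
python3 - <<'E'
from h import *
f=load("pics/w12.npz"); W=cloud(f); m=(W[...,2]>.116)&(W[...,2]<.14); m[:, :190]=0; m[:,245:]=0; m[290:]=0
v,u=np.nonzero(m); print(len(u),u.min(),u.max(),v.min(),v.max(), np.median(W[m][:,2]))
P=np.array([ray(f,a,b,.126)[:2] for a,b in zip(u,v)]).astype(np.float32)
r=cv2.minAreaRect(P); print(r); print(P.mean(0))
im=f["img"][120:270,160:290,::-1]; cv2.imwrite("pics/w12z.png",cv2.resize(im,None,fx=4,fy=4,interpolation=cv2.INTER_CUBIC))
E
```

```text
760 209 221 178 254 0.12689437927252922
((0.4521518647670746, 0.17033123970031738), (0.008888481184840202, 0.07201295346021652), 19.57650375366211)
[0.4517982 0.1713613]
```

View pics/w12z.png

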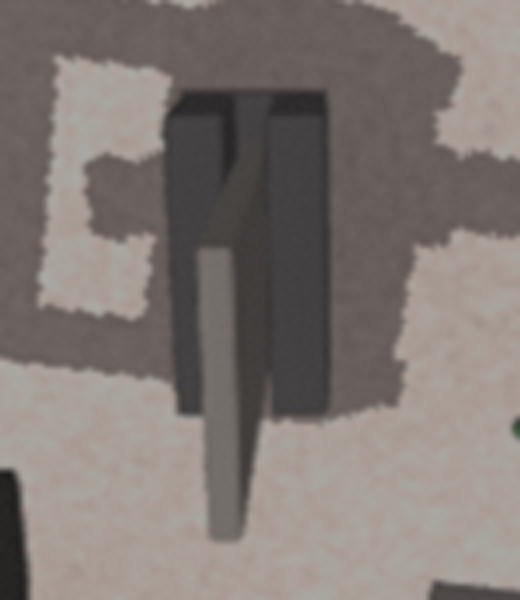

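The tile rectangle comes out at 8.9 × 72 mm (true 8 × 70), centre (0.452, 0.1705), yaw 19.6°.

```bash
python3 - <<'E'
from h import *
f=load("pics/w12.npz"); print(ray(f,215.3,218.5,.126))
E
python3 nav.py .452 .1705 .19 19.6
```

```text
[0.45236707 0.16946009 0.126     ]
t 32.30 p [0.4713 0.2064 0.2404] yaw 19.7 zax [ 0.02   0.006 -1.   ] F [ 1.2 -0.1  0.6] w 0.0852
n 1 total shift tool [-0.0313  0.0272  0.0498] rv [ 0.001 -0.021  0.002]
[-0.0313, 0.0272, 0.0498] [0.001, -0.021, 0.002]
```

Call:
send_rows:
  targets:
    - [[-0.03,0.028,0.01],[0,-0.02,0.002],-1]
    - [[0,0,0],[0,0,0],-1]
    - [[0,0,0.025],[0,0,0],-1]
    - [[0,0,0.01],[0,0,0],-1]
    - [[0,0,0],[0,0,0],-1]
    - [[0,0,0],[0,0,0],-1]

```text
t: 33.05
tcp_pos: [0.4571, 0.1723, 0.1946]
orientation: [0.0, 0.985, 0.171, 0.003]
ft_force: [0.8, -0.4, 0.4]
gripper_width: 0.0852
```

```bash
python3 nav.py .452 .1705 .13 19.6
```

```text
t 33.05 p [0.4571 0.1723 0.1946] yaw 19.7 zax [ 0.005  0.    -1.   ] F [ 0.8 -0.4  0.4] w 0.0852
n 2 total shift tool [-0.0057 -0.0001  0.0646] rv [ 0.002 -0.005  0.001]
[-0.0029, -0.0, 0.0323] [0.001, -0.003, 0.0]
[-0.0028, -0.0, 0.0323] [0.001, -0.003, 0.0]
```

Call:
send_rows:
  targets:
    - [[-0.005,0,0.01],[0.002,-0.005,0.001],-1]
    - [[0,0,0.03],[0,0,0],-1]
    - [[0,0,0.02],[0,0,0],-1]
    - [[0,0,0],[0,0,0],-1]
    - [[0,0,0],[0,0,0],-1]

```text
t: 33.67
tcp_pos: [0.4524, 0.1708, 0.134]
orientation: [-0.0, 0.985, 0.17, 0.001]
ft_force: [0.1, -0.5, -0.1]
gripper_width: 0.0854
```

```bash
python3 nav.py .452 .170 .104 19.6
```

```text
t 33.67 p [0.4524 0.1708 0.134 ] yaw 19.6 zax [ 0.003  0.001 -1.   ] F [ 0.1 -0.5 -0.1] w 0.0854
n 1 total shift tool [-0.0007  0.0006  0.03  ] rv [-0.    -0.003 -0.   ]
[-0.0007, 0.0006, 0.03] [-0.0, -0.003, -0.0]
```

Call:
send_rows:
  targets:
    - [[-0.0005,0.0005,0.016],[0,-0.003,0],-1]
    - [[0,0,0.013],[0,0,0],-1]
    - [[0,0,0],[0,0,0],-1]
    - [[0,0,0],[0,0,0],-1]

```text
t: 34.17
tcp_pos: [0.4525, 0.1701, 0.1039]
orientation: [0.0, 0.985, 0.17, 0.001]
ft_force: [-0.9, 0.3, -0.1]
gripper_width: 0.0856
```

```bash
python3 nav.py .452 .170 .104 19.6
```

```text
t 34.17 p [0.4525 0.1701 0.1039] yaw 19.6 zax [ 0.001  0.    -1.   ] F [-0.9  0.3 -0.1] w 0.0856
n 1 total shift tool [-0.0005 -0.0001 -0.0001] rv [ 0.    -0.001 -0.   ]
[-0.0005, -0.0001, -0.0001] [0.0, -0.001, -0.0]
```

Call:
send_rows:
  targets:
    - [[0,0,0],[0,0,0],1]
    - [[0,0,0],[0,0,0],1]
    - [[0,0,0],[0,0,0],1]
    - [[0,0,0],[0,0,0],1]
    - [[0,0,0],[0,0,0],1]
    - [[0,0,0],[0,0,0],1]
    - [[0,0,0],[0,0,0],1]
    - [[0,0,0],[0,0,0],1]
  newtons: 40

```text
t: 35.17
tcp_pos: [0.4529, 0.1702, 0.1047]
orientation: [0.0, 0.985, 0.17, 0.001]
ft_force: [0.3, 0.8, 0.8]
gripper_width: 0.0076
```

```bash
python3 nav.py .452 .170 .25 19.6
```

```text
t 35.17 p [0.4529 0.1702 0.1047] yaw 19.6 zax [ 0.003  0.    -1.   ] F [0.3 0.8 0.8] w 0.0076
n 3 total shift tool [-0.0005 -0.     -0.1453] rv [ 0.001 -0.003 -0.   ]
[-0.0002, -0.0, -0.0484] [0.0, -0.001, -0.0]
[-0.0002, -0.0, -0.0484] [0.0, -0.001, -0.0]
[-0.0003, -0.0, -0.0484] [0.0, -0.001, -0.0]
```

Call:
send_rows:
  targets:
    - [[0,0,-0.015],[0,0,0],1]
    - [[0,0,-0.03],[0,0,0],1]
    - [[0,0,-0.04],[0,0,0],1]
    - [[0,0,-0.04],[0,0,0],1]
    - [[0,0,-0.015],[0,0,0],1]
    - [[0,0,0],[0,0,0],1]

```text
t: 35.92
tcp_pos: [0.4519, 0.1702, 0.2531]
orientation: [0.0, 0.985, 0.17, 0.002]
ft_force: [0.4, 0.1, -2.6]
gripper_width: 0.0077
```

```bash
python3 nav.py .56 -.27 .24 4.8; python3 - <<'E'
from plant import *
import cv2,numpy as np
f=grab_frame("scene"); cv2.imwrite("pics/s13.png",cv2.resize(f["img"][60:200,200:400,::-1],None,fx=3.5,fy=3.5))
E
```

```text
t 35.92 p [0.4519 0.1702 0.2531] yaw 19.6 zax [ 0.004  0.001 -1.   ] F [ 0.4  0.1 -2.6] w 0.0077
n 9 total shift tool [-0.0458  0.4509  0.0133] rv [ 0.    -0.004  0.258]
[-0.0051, 0.0501, 0.0015] [0.0, -0.0, 0.029]
[-0.0037, 0.0502, 0.0015] [0.0, -0.0, 0.029]
[-0.0022, 0.0503, 0.0015] [0.0, -0.0, 0.029]
[-0.0008, 0.0504, 0.0015] [0.0, -0.0, 0.029]
[0.0007, 0.0504, 0.0015] [0.0, -0.0, 0.029]
[0.0021, 0.0503, 0.0015] [0.0, -0.0, 0.029]
[0.0036, 0.0502, 0.0015] [0.0, -0.0, 0.029]
[0.005, 0.0501, 0.0015] [0.0, -0.0, 0.029]
[0.0064, 0.0499, 0.0015] [0.0, -0.0, 0.029]
```

View pics/s13.png

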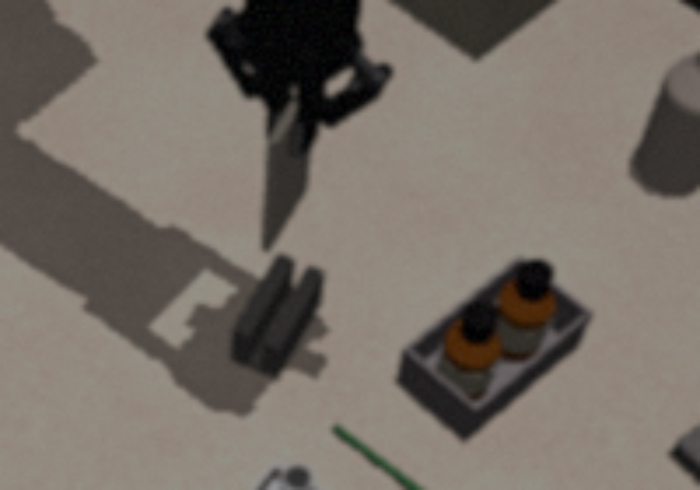

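Call:
send_rows:
  targets:
    - [[-0.003,0.025,0],[0,0,0.029],1]
    - [[-0.004,0.045,0.001],[0,0,0.029],1]
    - [[-0.002,0.05,0.001],[0,0,0.029],1]
    - [[0,0.05,0.001],[0,0,0.029],1]
    - [[0.001,0.05,0.001],[0,0,0.029],1]
    - [[0.002,0.05,0.001],[0,0,0.029],1]
    - [[0.004,0.05,0.001],[0,0,0.029],1]
    - [[0.005,0.04,0.001],[0,0,0.029],1]

```text
t: 36.98
tcp_pos: [0.537, -0.1883, 0.2371]
orientation: [-0.003, 0.999, 0.054, -0.005]
ft_force: [0.0, 0.8, -1.4]
gripper_width: 0.0078
```

```bash
python3 nav.py .60 -.278 .23 4.9 0
```

```text
t 36.98 p [ 0.537  -0.1883  0.2371] yaw 6.1 zax [-0.009  0.005 -1.   ] F [ 0.   0.8 -1.4] w 0.0078
n 2 total shift tool [0.0531 0.096  0.006 ] rv [-0.006  0.009  0.022]
[0.0265, 0.048, 0.003] [-0.003, 0.004, 0.011]
[0.027, 0.0477, 0.0033] [-0.003, 0.004, 0.011]
```

Call:
send_rows:
  targets:
    - [[0.022,0.04,0],[-0.003,0.004,0.011],1]
    - [[0.02,0.035,0],[-0.003,0.004,0.011],1]
    - [[0.006,0.01,0],[0,0,0],1]
    - [[0,0,0],[0,0,0],1]
    - [[0,0,0],[0,0,0],1]

```text
t: 37.6
tcp_pos: [0.5927, -0.2725, 0.2293]
orientation: [-0.003, 0.999, 0.04, -0.005]
ft_force: [0.3, 0.5, -3.1]
gripper_width: 0.0074
```

```bash
python3 nav.py .6244 -.2777 .20 4.9 15;python3 - <<'E'
from plant import *
import cv2,numpy as np
f=grab_frame("wrist"); cv2.imwrite("pics/w14.png",f["img"][:,:,::-1]); np.savez("pics/w14.npz",**f)
E
```

```text
t 37.60 p [ 0.5927 -0.2725  0.2293] yaw 4.6 zax [-0.01   0.006 -1.   ] F [ 0.3  0.5 -3.1] w 0.0074
n 2 total shift tool [0.0314 0.0079 0.0289] rv [-0.008 -0.253 -0.004]
[0.0157, 0.004, 0.0145] [-0.004, -0.126, -0.002]
[0.0174, 0.0039, 0.0124] [-0.004, -0.126, -0.002]
```

View pics/w14.png

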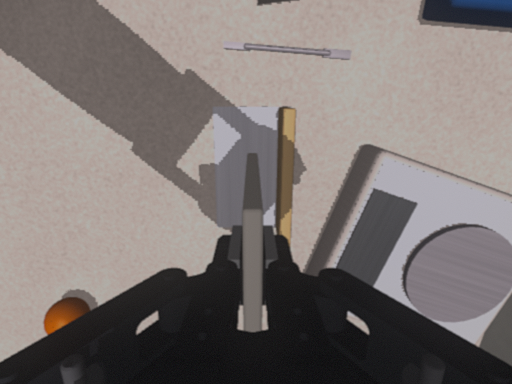

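The tile hangs over the foot plate. The plate's +y front corner is at (214,107) and the board top's +y end is at (281–296,108).

```bash
python3 - <<'E'
from h import *
f=load("pics/w14.npz")
W=cloud(f)
print("plate fl",ray(f,214,107,.006).round(4),"board top fl",ray(f,282,108,.072).round(4),ray(f,296,108,.072).round(4))
O=np.array([.591,-.2806]);a=np.radians(4.9);Rm=np.array([[np.cos(a),-np.sin(a)],[np.sin(a),np.cos(a)]])
for p in [(-.045,.075),(.03,.075),(.042,.075)]: print(O+Rm@p)
m=(W[...,2]>.06)&(W[...,2]<.085); m[:,:270]=0; m[:,305:]=0; m[225:]=0
v,u=np.nonzero(m); P=np.array([ray(f,x,y,.072)[:2] for x,y in zip(u,v)]).astype(np.float32)
for lo in range(110,225,20):
    s=(v>=lo)&(v<lo+20); q=(P[s]-O)@Rm; print(lo,len(q),q.min(0).round(4),q.max(0).round(4))
E
```

```text
plate fl [ 0.5415 -0.2117  0.006 ] board top fl [ 0.6135 -0.2053  0.072 ] [ 0.6264 -0.2043  0.072 ]
[ 0.53975819 -0.20971786]
[ 0.61448409 -0.2033116 ]
[ 0.62644023 -0.20228659]
110 277 [0.0289 0.0538] [0.0416 0.0713]
130 268 [0.0286 0.0347] [0.0417 0.0529]
150 266 [0.0288 0.0149] [0.0415 0.0338]
170 259 [ 0.0284 -0.0057] [0.0414 0.0139]
190 252 [ 0.0286 -0.0271] [ 0.0412 -0.0067]
210 187 [ 0.0282 -0.0438] [ 0.0409 -0.0282]
```

The ledge model agrees to about 1 mm. I tilt 15° above the target.

Call:
send_rows:
  targets:
    - [[0.01,0.003,0.005],[-0.003,-0.085,-0.001],1]
    - [[0.01,0.003,0],[-0.003,-0.085,-0.001],1]
    - [[0.01,0.002,0],[-0.002,-0.08,-0.001],1]
    - [[0,0,0],[0,0,0],1]
    - [[0,0,0],[0,0,0],1]

```text
t: 38.28
tcp_pos: [0.6228, -0.2754, 0.2229]
orientation: [0.006, 0.99, 0.043, -0.131]
ft_force: [0.3, -0.1, -1.3]
gripper_width: 0.0071
```

```bash
python3 nav.py .6236 -.2785 .16 4.9 15 1
```

```text
t 38.27 p [ 0.6228 -0.2754  0.2229] yaw 4.9 zax [-0.26  -0.024 -0.965] F [ 0.3 -0.1 -1.3] w 0.0071
n 1 total shift tool [0.0169 0.003  0.0606] rv [0.002 0.002 0.   ]
[0.0169, 0.003, 0.0606] [0.002, 0.002, 0.0]
```

Call:
send_rows:
  targets:
    - [[0.001,0.003,0],[0.002,0.002,0],1]
    - [[0.005,0,0.02],[0,0,0],1]
    - [[0.005,0,0.02],[0,0,0],1]
    - [[0.004,0,0.015],[0,0,0],1]
    - [[0,0,0],[0,0,0],1]
    - [[0,0,0],[0,0,0],1]

```text
t: 39.02
tcp_pos: [0.6222, -0.2801, 0.1689]
orientation: [0.007, 0.991, 0.041, -0.126]
ft_force: [-0.5, 0.2, -1.8]
gripper_width: 0.0075
```

```bash
python3 nav.py .6236 -.2785 .12 4.9 15 1
```

```text
t 39.02 p [ 0.6222 -0.2801  0.1689] yaw 4.7 zax [-0.25  -0.023 -0.968] F [-0.5  0.2 -1.8] w 0.0075
n 1 total shift tool [ 0.0138 -0.0016  0.0469] rv [ 0.002 -0.008 -0.003]
[0.0138, -0.0016, 0.0469] [0.002, -0.008, -0.003]
```

Call:
send_rows:
  targets:
    - [[0.005,-0.0015,0.015],[0.002,-0.008,-0.003],1]
    - [[0.005,0,0.015],[0,0,0],1]
    - [[0.003,0,0.01],[0,0,0],1]
    - [[0,0,0],[0,0,0],1]
    - [[0,0,0],[0,0,0],1]

```text
t: 39.65
tcp_pos: [0.6248, -0.2783, 0.1243]
orientation: [0.006, 0.991, 0.043, -0.13]
ft_force: [-0.5, 0.3, -1.9]
gripper_width: 0.0074
```

```bash
python3 nav.py .6236 -.2785 .104 4.9 15 1; python3 - <<'E'
from plant import *
import cv2,numpy as np
f=grab_frame("scene"); cv2.imwrite("pics/s15.png",cv2.resize(f["img"][200:340,120:300,::-1],None,fx=4,fy=4))
np.savez("pics/s15.npz",**f)
E
```

```text
t 39.65 p [ 0.6248 -0.2783  0.1243] yaw 4.9 zax [-0.258 -0.022 -0.966] F [-0.5  0.3 -1.9] w 0.0074
n 1 total shift tool [0.0041 0.0001 0.0199] rv [ 0.    -0.     0.001]
[0.0041, 0.0001, 0.0199] [0.0, -0.0, 0.001]
```

View pics/s15.png

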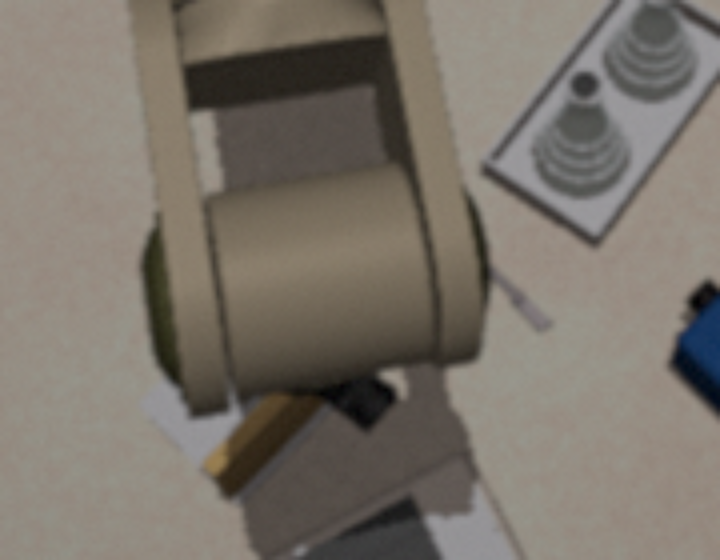

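The arm hides the tile from the scene camera. I'll lower by feel, watching the force.

Call:
send_rows:
  targets:
    - [[0.002,0,0.01],[0,0,0],1]
    - [[0.0015,0,0.007],[0,0,0],1]
    - [[0,0,0],[0,0,0],1]
    - [[0,0,0],[0,0,0],1]

```text
t: 40.2
tcp_pos: [0.6238, -0.2786, 0.1062]
orientation: [0.006, 0.991, 0.043, -0.13]
ft_force: [-0.3, 0.0, -1.3]
gripper_width: 0.0075
```

```bash
python3 nav.py .6236 -.2785 .103 4.9 15 1; python3 - <<'E'
from plant import *
import cv2,numpy as np
f=grab_frame("wrist"); cv2.imwrite("pics/w16.png",f["img"][:,:,::-1])
E
```

```text
t 40.20 p [ 0.6238 -0.2786  0.1062] yaw 4.9 zax [-0.257 -0.023 -0.966] F [-0.3  0.  -1.3] w 0.0075
n 1 total shift tool [ 0.0007 -0.0001  0.0032] rv [ 0.001 -0.001  0.   ]
[0.0007, -0.0001, 0.0032] [0.001, -0.001, 0.0]
```

View pics/w16.png

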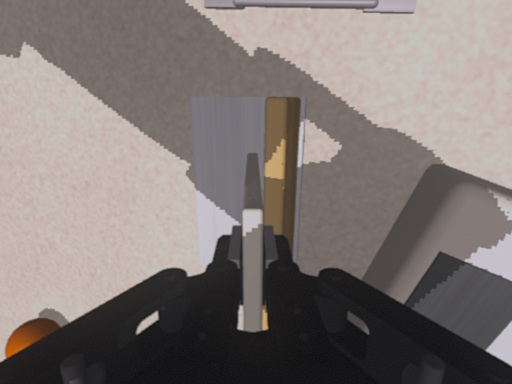

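The tile sits square to the board and just in front of its top edge. Now I creep down to contact.

Call:
send_rows:
  targets:
    - [[0.0005,0,0.002],[0,0,0],1]
    - [[0,0,0],[0,0,0],1]
    - [[0,0,0],[0,0,0],1]

```text
t: 40.62
tcp_pos: [0.6238, -0.2786, 0.1044]
orientation: [0.006, 0.991, 0.043, -0.13]
ft_force: [0.1, -0.7, -1.6]
gripper_width: 0.0074
```

Call:
send_rows:
  targets:
    - [[0.0003,0,0.001],[0,0,0],1]
    - [[0,0,0],[0,0,0],1]
    - [[0,0,0],[0,0,0],1]

```text
t: 41.0
tcp_pos: [0.6239, -0.2786, 0.1034]
orientation: [0.006, 0.991, 0.043, -0.13]
ft_force: [-0.0, 0.3, -1.9]
gripper_width: 0.0077
```

Call:
send_rows:
  targets:
    - [[0.0003,0,0.001],[0,0,0],1]
    - [[0,0,0],[0,0,0],1]
    - [[0,0,0],[0,0,0],1]

```text
t: 41.38
tcp_pos: [0.624, -0.2787, 0.1024]
orientation: [0.006, 0.991, 0.043, -0.13]
ft_force: [0.1, 0.2, -1.4]
gripper_width: 0.0077
```

Call:
send_rows:
  targets:
    - [[0.0003,0,0.001],[0,0,0],1]
    - [[0,0,0],[0,0,0],1]
    - [[0,0,0],[0,0,0],1]

```text
t: 41.75
tcp_pos: [0.6241, -0.2787, 0.1024]
orientation: [0.006, 0.991, 0.043, -0.129]
ft_force: [-0.2, 0.5, 0.9]
gripper_width: 0.0078
```

Contact: z stopped at 0.1024 (0.1023 predicted) and the weight came off the wrist. I release gradually.

Call:
send_rows:
  targets:
    - [[0,0,0],[0,0,0],0.7]
    - [[0,0,0],[0,0,0],0.6]
    - [[0,0,0],[0,0,0],0.5]
    - [[0,0,0],[0,0,0],0.5]
    - [[0,0,0],[0,0,0],0.5]

```text
t: 42.38
tcp_pos: [0.6242, -0.2788, 0.1021]
orientation: [0.007, 0.991, 0.043, -0.129]
ft_force: [-0.8, 0.5, 0.0]
gripper_width: 0.0217
```

```bash
python3 nav.py .6236 -.2785 .103 4.9 15 1; python3 - <<'E'
from plant import *
import cv2,numpy as np
f=grab_frame("wrist"); cv2.imwrite("pics/w17.png",f["img"][:,:,::-1])
E
```

```text
t 42.38 p [ 0.6242 -0.2788  0.1021] yaw 4.9 zax [-0.255 -0.024 -0.967] F [-0.8  0.5  0. ] w 0.0217
n 1 total shift tool [-0.0008 -0.0004 -0.0007] rv [ 0.002 -0.002  0.   ]
[-0.0008, -0.0004, -0.0007] [0.002, -0.002, 0.0]
```

View pics/w17.png

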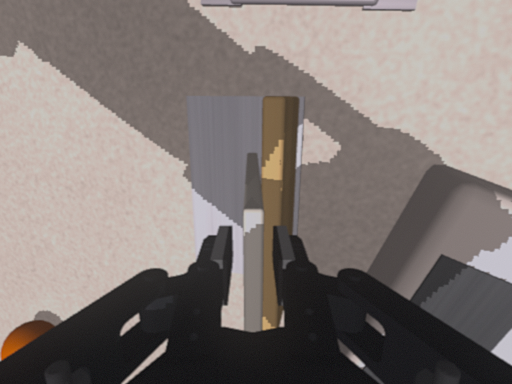

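The fingers are clear on both sides and the tile leans on the board. I retract straight along the tool axis.

Call:
send_rows:
  targets:
    - [[0,0,-0.015],[0,0,0],0.5]
    - [[0,0,-0.025],[0,0,0],0.5]
    - [[0,0,-0.04],[0,0,0],0.5]
    - [[0,0,-0.05],[0,0,0],0.5]
    - [[-0.03,-0.03,-0.03],[0,0.1,0],0.5]
    - [[-0.05,-0.05,0],[0,0.1,0],0]
    - [[-0.05,-0.05,0],[0,0.06,0],0]
    - [[-0.05,-0.05,0],[0,0,0],0]

```text
t: 43.42
tcp_pos: [0.5035, -0.1352, 0.2818]
orientation: [0.003, 0.999, 0.043, -0.005]
ft_force: [0.6, -0.2, -0.1]
gripper_width: 0.0428
```

Call:
send_rows:
  targets:
    - [[-0.04,-0.03,0],[0,0,0],0]
    - [[-0.02,-0.02,0],[0,0,0],0]
    - [[0,0,0],[0,0,0],0]
    - [[0,0,0],[0,0,0],0]

```text
t: 43.92
tcp_pos: [0.4364, -0.0874, 0.2877]
orientation: [0.005, 0.999, 0.044, -0.001]
ft_force: [-0.4, -0.3, -0.5]
gripper_width: 0.0427
```

```bash
python3 - <<'E'
from plant import *
import cv2,numpy as np
from h import *
f=grab_frame("scene"); cv2.imwrite("pics/s18.png",cv2.resize(f["img"][90:330,110:400,::-1],None,fx=2.5,fy=2.5)); np.savez("pics/s18.npz",**f)
f2=grab_frame("top"); cv2.imwrite("pics/t18.png",cv2.resize(f2["img"][100:250,100:400,::-1],None,fx=2.6,fy=2.6)); np.savez("pics/t18.npz",**f2)
O=np.array([.591,-.2806]);a=np.radians(4.9);Rm=np.array([[np.cos(a),-np.sin(a)],[np.sin(a),np.cos(a)]])
for g in (f,f2):
    W=cloud(g); q=(W[...,:2]-O)@Rm
    m=(W[...,2]>.082)&(W[...,2]<.14)&(abs(q[...,0])<.08)&(abs(q[...,1])<.08)
    P=np.c_[q[m],W[m][:,2]]; c=P.mean(0); w,V=np.linalg.eigh(np.cov(P.T)); n=V[:,0]*np.sign(V[0,0])
    print(m.sum(),"y range",P[:,1].min().round(4),P[:,1].max().round(4),"ztop",P[:,2].max().round(4),"c",c.round(4),"normal",n.round(3),"lean",np.degrees(np.arctan2(-n[2],n[0])).round(1))
print(state()["t"],state()["tcp_pos"])
E
```

```text
141 y range -0.0361 0.0328 ztop 0.1287 c [ 0.0409 -0.0028  0.1219] normal [ 0.996 -0.012 -0.084] lean 4.8
318 y range -0.0376 0.0341 ztop 0.1263 c [ 0.0298 -0.0003  0.1073] normal [ 0.943 -0.005 -0.333] lean 19.4
44.025 [ 0.43639218 -0.08758934  0.28721349]
```

View pics/s18.png

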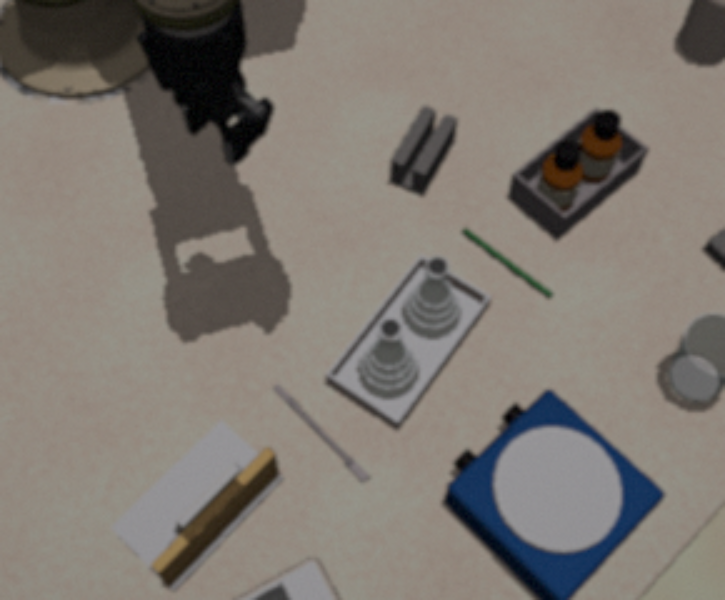

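View pics/t18.png

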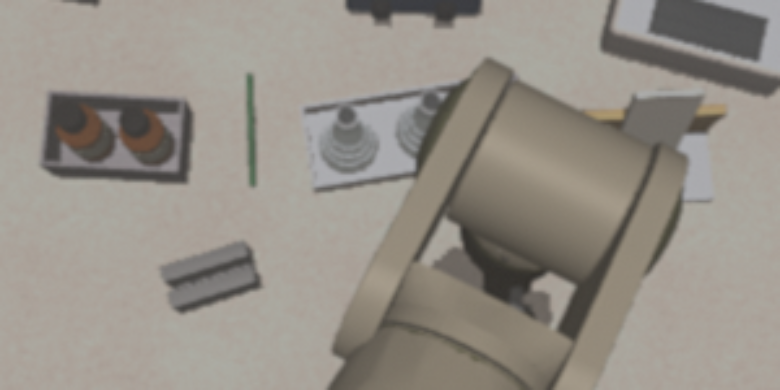

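The views show both flasks upright in the tray and both bottles upright in the box. The tile leans back on the board, centred (y from −37 to +34 mm), with its top at x of about 40 mm and z of about 0.125, where 39 mm and 0.124 are expected for 15°. The robot is clear of everything, so I hand in.

```bash
python3 - <<'E'
from plant import *
print(sign_off())
E
```

```text
the job is handed in; nothing more can be done
None
```

I tidied the bench and handed the job in at about 44 s of the 118 s allowed; `sign_off()` reports no verdict. Both flasks stand in the tray, both bottles stand in the box, and the tile leans on the ledge.

**Final checks that agreed**
- **Flasks and bottles:** the last scene and top pictures show all four upright in their containers.
- **Tile position:** its y range on the ledge was about −37 to +34 mm, so it is centred within a few millimetres. It is square to the board within about 1°.
- **Tile contact:** when I set it down, the tool stopped at z = 0.1024 m, against 0.1023 m predicted, and its weight came off the wrist.
- **Robot:** the gripper had moved well clear of everything before I handed in.

**Checks that disagreed**
- **Tile lean:** the direct depth fits gave 4.8° from the scene camera and 19.4° from the top camera. I don't trust either, because each saw only a partial, edge-blurred patch. The top-edge position and the contact height both point to about 15–16°, but the 4.8° reading alone would fall just under the allowed minimum of about 5°.
- **Tile at rest:** I did not measure its speed. It looked settled in the last pictures.

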